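# Tip the bin and scoop out the grips

### The job

Lift the bin by the bar at its back until it is tipped right forward against its stop, so that the three cast grips slide down into its front corner. Then take the hand scoop, scoop all three grips out of that corner together and pour them, from low over it, into the steel tray. Set the empty scoop down upright on the bench, leave the other things where they are; the bin may stay tipped.

Things in the scene. Friction and masses are not known exactly. Their poses are not given: they have to be found in the camera images.
- tilt_stand: Fixed grey stand, 255 x 185 mm, carrying the bin (grey plastic, walls 4 mm) on two stiff hinges. Origin: on the bench under the stand, 105 mm behind the hinge line; x points from the bin's front edge to its back, away from the robot. The hinge line runs along y at x -105, z 45 mm. Heights over the bench with the bin level: its floor 57 mm, its rim 149 mm.
- bin (a joint): Tip of the bin about its hinge line, rad: 0 level (start), grows as the back of the bin rises, 0.45 tipped forward against the stop. The hinges are stiff: the bin stays at any angle where it is left; lifting it takes about 15 N at the bar.
- bin_lift_bar (a point): Middle of the round steel lift bar over the bin's back wall: 12 mm thick, 110 mm long along y, a bracket at each end; 237 mm behind the hinge line and 134 mm above it when level, 30 mm above the rim, 10 mm behind the wall. Axes as the bin's (x to the back, z square to the floor), turning with it. Pinch it from above, fingers before and behind it; it may turn between the fingers.
- bin_corner (a point): Middle of the bin's inner front corner, on the floor at the foot of the front wall, 12 mm over the hinge line when level. x up the floor to the back, y across, z square to the floor; turns with the bin. Inside 225 mm long (x), 154 mm wide (y +-77), all walls 92 mm high; the front wall leans 9 mm outward at its top; the upright front corners are cut off by 28 mm.
- scoop: Loose aluminium scoop, 0.2 kg, flat on the bench. Origin on its underside; mouth to -x: lip 100 mm wide at x -65, full width 140 mm (y +-70) from x -45 to the back wall at x 50; floor 2 mm, back 50 mm high, sides falling to nothing at the lip. Wooden handle along x over it, x -35 to 50, 24 mm wide (y), 78 to 100 mm above the underside (strap to 104), held at the back only; pinch it across y.
- tray: Loose open steel tray, 200 (x) x 180 (y) x 45 mm high, wall and floor 3.5 mm, 0.7 kg. Origin: centre of its underside.
- grip_1: Smooth, slippery cast aluminium machine-handle grip, barrel-shaped and round, 62 mm long, 34 mm thick in the middle and 23 mm at its flat ends, 60 g, lying loose in the bin; it rolls easily. Origin at its centre, long axis = its y.
- grip_2: The second grip, same as the first.
- grip_3: The third grip, same as the first.
- steel_mug: Bystander: steel mug, 82 mm high, origin under its middle.
- marker: Bystander: black-capped marker pen, 136 mm long. Origin under its middle.
- hex_key: Bystander: hex key, 113 mm long, flat. Origin under its middle.
Things that resemble listed ones, but are neither listed nor needed, are in the scene too. Leave any black look-alike of the grip_2 alone.

How it is judged:
By the outcome, as a careful person would: the job done as asked, in the order asked, and still so for the second after the job is handed in, with the robot touching nothing.
It also fails if it takes over 72 s, if anything falls off the work surface, if the arm or the gripper's body presses on something with over 40 N, if the wrist force passes 120 N, or if a joint passes its speed limit or range.

### The arm

A 6-joint arm with a two-finger parallel gripper is mounted at the origin on a cart in front of the work surface, level with it; the furniture and walls round the work are solid. World frame = base frame: x ahead of the robot, y to its left, z up, the work surface at z = 0. Lengths are in mm, angles in degrees, forces in N, time in s.
With the tool pointing down it reaches from about 350 to 850 mm from the base axis. Payload 8.1 kg.
Tool frame: the origin (TCP) lies on the centre line of the jaws, within the pads' length; the fingertips stand 11 mm ahead of it and the grasp point (between the pads) lies 8 mm behind it; z points along the fingers, y is the direction in which the jaws open and shut (so a half turn about z gives the same grasp; the last joint's range is limited). The gripper opens to 85 mm and grips with 20 to 120 N. Pads are 22 mm wide; open, the fingers measure 114 mm over their backs; the gripper's body (76 mm by 85 mm) begins 54 mm behind the grasp point. The pads swing forward as they close: fully open they stand 13 mm farther back than shut.
Start: joints at [-73.705, 7.471, 85.268, -0, 87.261, -4.893], TCP at [216.877, -559.437, 242.292] pointing down, gripper open.
Joint ranges: [-169.43, 169.43], [-51.17, 129.36], [1.28, 143.12], [-76.62, 256.62], [0, 156.53], [-152.29, 152.29]. Speed limits (degrees/s): [136.94, 136.94, 159.86, 180, 180, 180].

### API

Orientations are given as [roll, pitch, yaw] about the fixed x, y, z axes, in that order (R = Rz(yaw) Ry(pitch) Rx(roll)).
In Python, from bench import telemetry, viewer, r gives the robot as it stands.
- The arm moves only by the shell command python3 -m inch 'ROWS' [FORCE]. ROWS is JSON, a list of rows, each a list of 3 entries, a list of its own where there are three numbers: the shift along the tool's x, y, z in cm, then the turn, a rotation vector about the tool's x, y, z in rad, then the opening, from 0 (shut) to 1 (fully open). A call has 1 to 20 rows; each row is the pose to reach, as a shift and turn from the pose commanded when the call began, along the tool's axes at that moment; what a row does not reach only later rows make up. A row lasts 1/10 s, in which the tool goes at most 50 mm and 8.59 degrees, less where a joint would pass 70% of its speed; a pose out of reach is approached as far as the arm can. A call with a gripper value outside its range is refused whole. The fingers move at their own pace and stop on an object; FORCE is the grip in N (left out, the last holds). Time passes only in rows, so rows that repeat a pose let the fingers close. It gives the time, the measured TCP pose, the force and the opening at its end, in the units of the state.
- telemetry.sense(): the state, without advancing time (a new reading comes with each control period).
- viewer.snapshot(name): name is "side" or "top" or "wrist"; returns the picture (384x512x3 uint8, red, green, blue); there is no depth.
- viewer.camera_model(name): a dict with "fx", "fy", "cx", "cy" (pixels), "dist" ([k1, k2, p1, p2, k3] as OpenCV has them; the pictures are not rectified), "cam_to_world" (4x4, takes a point from camera to world coordinates); the wrist camera has in their place "mount" (4x4, takes a point from camera to tool coordinates, whose origin is the TCP and whose axes are the flange's). Camera axes: x right, y down, z forward; pixel columns grow to the right and rows downward; lengths in mm; the calibration is good to about 2 mm. A picture is of the moment at which its call begins: read the wrist's pose just before it. camera_model takes no time and is no camera call.
- r.hand_in(): hands the job in, once; it reports no verdict.
The state is a dict: "time": time; "joint_pos": joint angles; "qd": joint speeds; "joint_efforts": joint torques, N m; "tool_pos": TCP position; "tcp_rot": TCP orientation; "ft_force": force on the tool from outside, world axes, zero at the start; "wrist_torque": the same for the moment, N m; "finger_gap": finger opening in mm.
Only numpy, scipy, OpenCV 4.12 (cv2) and the standard library are available. Lean on these libraries where they do the work, as an engineer would, in place of code of your own. Each camera call takes 0.05 s, during which the arm holds its last target.

## Working session

There is one attempt and no reset: what is moved stays moved. The work goes in short steps, Python scripts to look and compute and a shell command to move; the robot and the scene stay as the last step left them, time stands still between calls to the robot, and variables do not carry over. Pictures are saved under pics/ and viewed, and the job is handed in when it is done.

```bash
ls -la; mkdir -p pics; python3 - <<'E'
from bench import telemetry, viewer, r
import cv2,json
print(telemetry.sense())
for n in ("side","top","wrist"):
    im=viewer.snapshot(n); cv2.imwrite(f"pics/{n}0.png",cv2.resize(im[:,:,::-1],(800,600),interpolation=cv2.INTER_CUBIC))
    m=viewer.camera_model(n); print(n,m)
E
```

```text
total 12
drwxr-xr-x  3 agent agent 4096 Dec  7 14:35 .
drwxr-xr-x 23 root  root  4096 Dec  7 14:35 ..
drwxr-xr-x  2 agent agent 4096 Dec  7 14:35 pics
{'time': 0.0, 'joint_pos': array([-7.37063257e+01,  7.51468587e+00,  8.53319208e+01,  1.39291180e-03,
        8.72617250e+01, -4.89077741e+00]), 'qd': array([ 0.10974119,  0.08325173,  0.05540333,  0.01187027, -0.00804575,
       -0.02319832]), 'joint_efforts': array([ 4.65058110e-04, -5.69394314e+01, -5.00544441e+01, -2.32062621e-04,
        1.48058444e-02,  1.03467093e-05]), 'tool_pos': array([ 216.71957699, -558.90471018,  241.22350653]), 'tcp_rot': array([-1.79892181e+02, -1.06221033e-02,  2.11843739e+01]), 'ft_force': array([ 0.6618521 , -0.16879634, -0.39183783]), 'wrist_torque': array([0.00655196, 0.01631329, 0.00340011]), 'finger_gap': 85.50244364646308}
side {'fx': 368.2444638971011, 'fy': 368.2444638971011, 'cx': 253.348108319183, 'cy': 194.76510659829492, 'dist': array([-0.11194538,  0.        ,  0.        ,  0.        ,  0.        ]), 'cam_to_world': array([[ 9.99278056e-01,  3.43830528e-02, -1.61608519e-02,
         5.6729
[... 652 characters left out ...]
5581e-02, -6.88424446e-02, -9.97381185e-01,
         1.44960365e+03],
       [ 0.00000000e+00,  0.00000000e+00,  0.00000000e+00,
         1.00000000e+00]])}
wrist {'fx': 340.19750627020136, 'fy': 340.19750627020136, 'cx': 253.98815201335856, 'cy': 193.93463671282802, 'dist': array([-0.04187816,  0.        ,  0.        ,  0.        ,  0.        ]), 'mount': array([[ 6.59759173e-04, -9.64767503e-01, -2.63103077e-01,
         6.62152843e+01],
       [ 9.99998646e-01,  1.03316130e-03, -1.28087505e-03,
        -5.64341044e-01],
       [ 1.50757454e-03, -2.63101876e-01,  9.64766879e-01,
        -1.30942840e+02],
       [ 0.00000000e+00,  0.00000000e+00,  0.00000000e+00,
         1.00000000e+00]])}
```

View pics/top0.png

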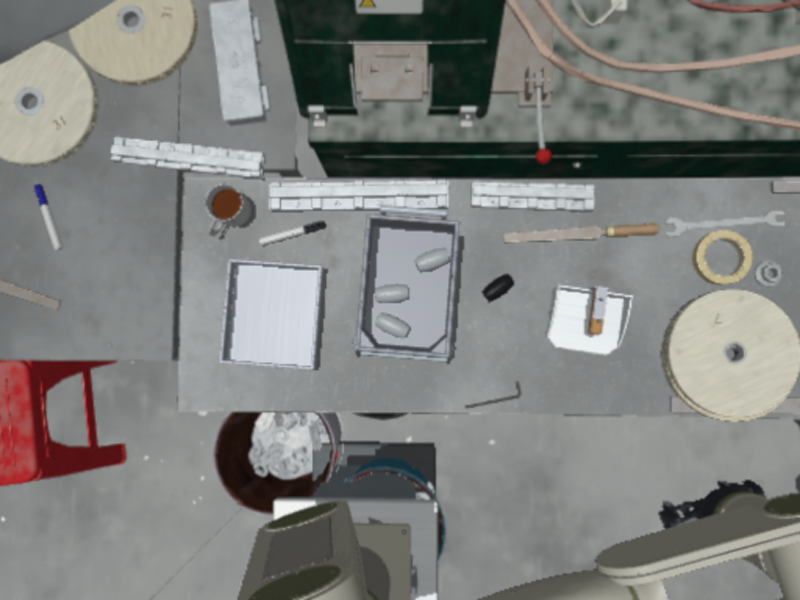

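View pics/side0.png

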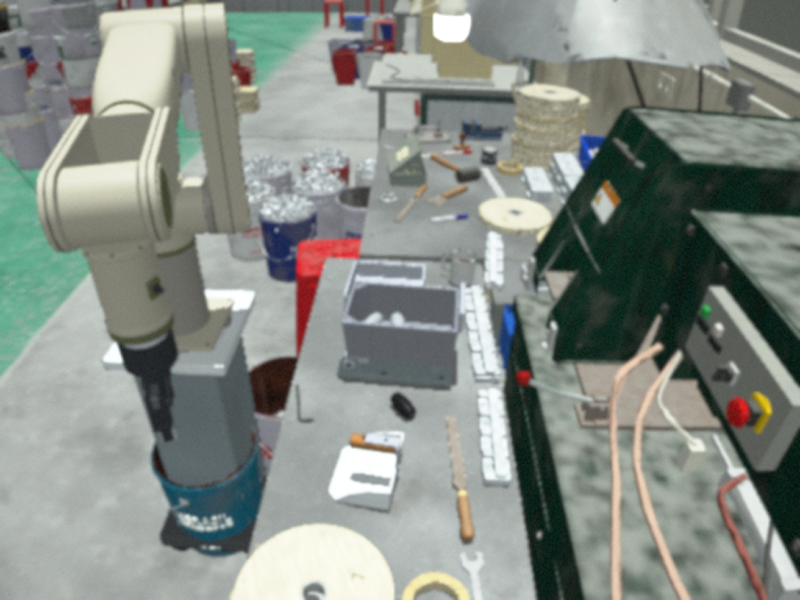

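View pics/wrist0.png

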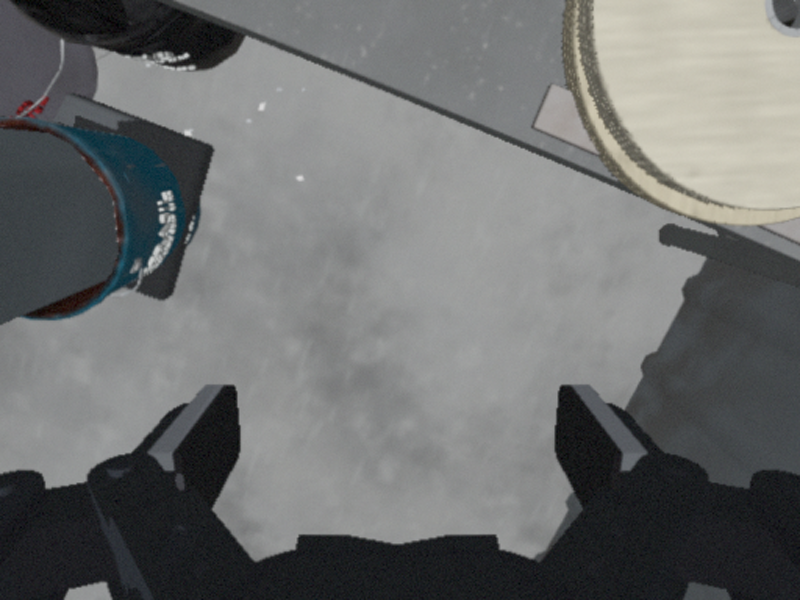

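```bash
cat > h.py <<'E'
import numpy as np, cv2
from scipy.spatial.transform import Rotation as Ro
from bench import telemetry, viewer
def snap(n,name=None,box=None,scale=None):
    s=telemetry.sense(); im=viewer.snapshot(n)
    if name:
        o=im[:,:,::-1]
        if box: x0,y0,x1,y1=box; o=o[y0:y1,x0:x1]
        k=min(800/o.shape[1],600/o.shape[0]); 
        cv2.imwrite(f"pics/{name}.png",cv2.resize(o,None,fx=k,fy=k,interpolation=cv2.INTER_CUBIC))
        np.save(f"/tmp/{name}.npy",im)
    return s,im
def T(s):
    M=np.eye(4);M[:3,:3]=Ro.from_euler('xyz',s['tcp_rot'],degrees=True).as_matrix();M[:3,3]=s['tool_pos'];return M
def cam(n,s=None):
    m=viewer.camera_model(n); K=np.array([[m['fx'],0,m['cx']],[0,m['fy'],m['cy']],[0,0,1]])
    C=m['cam_to_world'] if n!='wrist' else T(s)@m['mount']
    return K,m['dist'],C
def ray(n,px,s=None):
    K,d,C=cam(n,s); u=cv2.undistortPoints(np.array(px,float).reshape(-1,1,2),K,d).reshape(-1,2)
    v=np.c_[u,np.ones(len(u))]@C[:3,:3].T
    return C[:3,3],v
def plane(n,px,z,s=None):
    o,v=ray(n,px,s); z=np.broadcast_to(z,len(v)); return o+v*((z-o[2])/v[:,2])[:,None]
def proj(n,P,s=None):
    K,d,C=cam(n,s); W=np.linalg.inv(C); return cv2.projectPoints(np.array(P,float).reshape(-1,1,3),cv2.Rodrigues(W[:3,:3])[0],W[:3,3],K,d)[0].reshape(-1,2)
def tri(rays):
    A=np.zeros((3,3));b=np.zeros(3)
    for o,v in rays:
        v=v.ravel()/np.linalg.norm(v);Pm=np.eye(3)-np.outer(v,v);A+=Pm;b+=Pm@o
    p=np.linalg.solve(A,b); res=[np.linalg.norm((np.eye(3)-np.outer(v.ravel(),v.ravel())/(v.ravel()@v.ravel()))@(p-o)) for o,v in rays]
    return p,res
def move(s,pos,rpy):
    M=T(s);g=np.eye(4);R2=Ro.from_euler('xyz',rpy,degrees=True).as_matrix()
    print('shift cm',np.round(M[:3,:3].T@(np.array(pos)-M[:3,3])/10,2),'turn rad',np.round(Ro.from_matrix(M[:3,:3].T@R2).as_rotvec(),4))
E
python3 - <<'E'
from h import *
import cv2
s,im=snap('top','top_bin',(200,115,340,240)); 
cv2.imwrite('pics/top_scoop.png',cv2.resize(im[170:240,330:420,::-1],None,fx=8,fy=8,interpolation=cv2.INTER_CUBIC))
cv2.imwrite('pics/top_tray.png',cv2.resize(im[150:250,120:240,::-1],None,fx=6,fy=6,interpolation=cv2.INTER_CUBIC))
s,im=snap('side'); np.save('/tmp/side.npy',im)
cv2.imwrite('pics/side_bin.png',cv2.resize(im[155:255,205:310,::-1],None,fx=6,fy=6,interpolation=cv2.INTER_CUBIC))
E
```

```text
(no output)
```

View pics/top_bin.png

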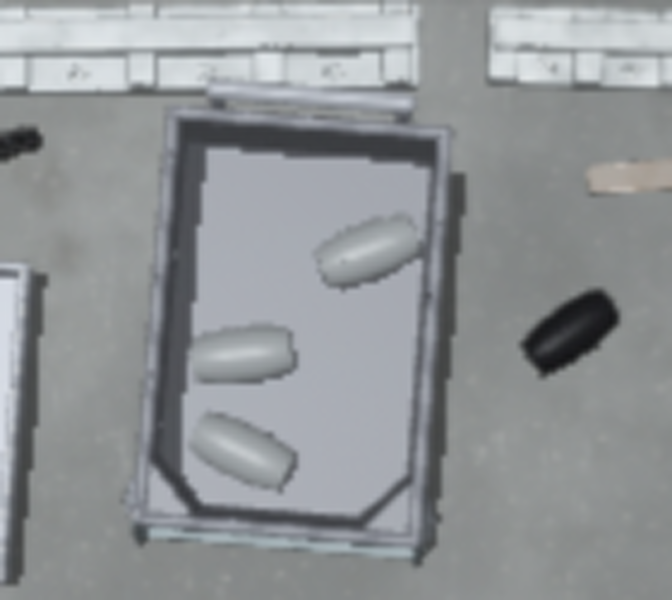

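View pics/top_scoop.png

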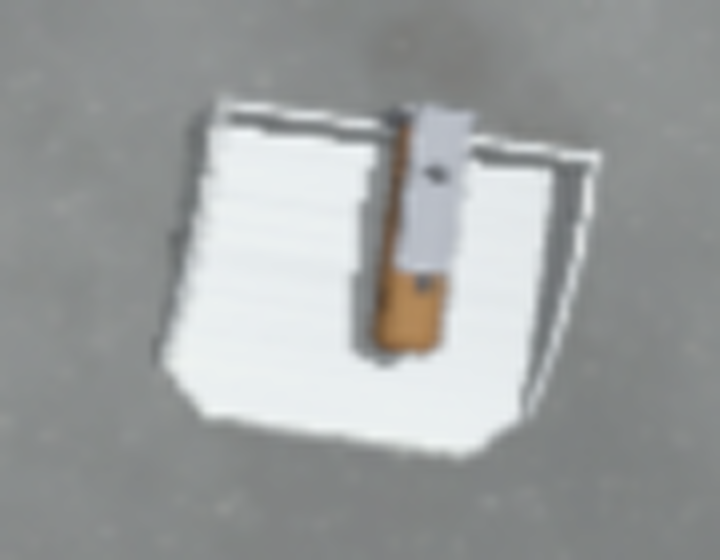

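View pics/top_tray.png

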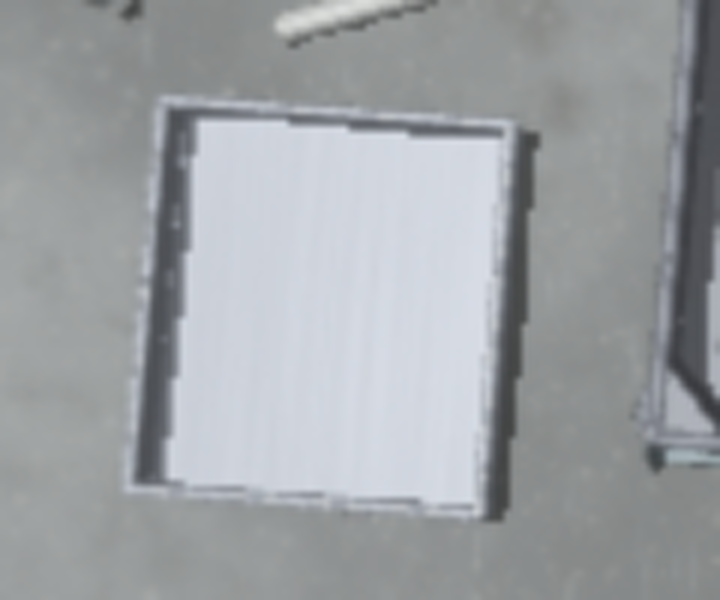

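View pics/side_bin.png

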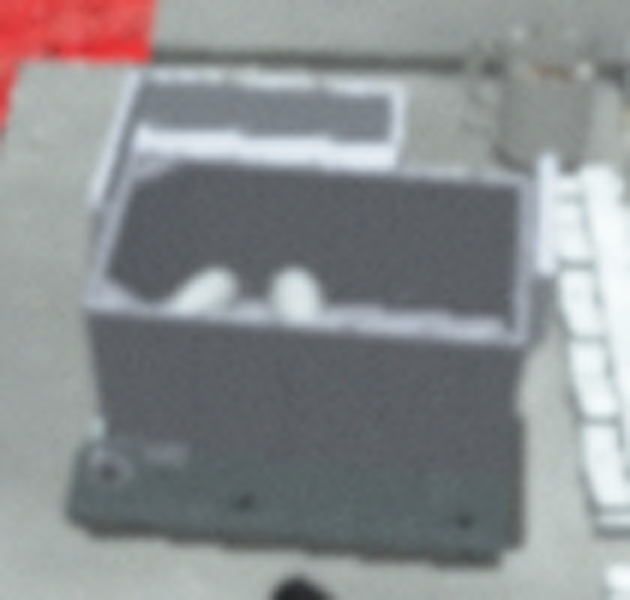

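```bash
python3 - <<'E'
from h import *
o=np.array([200,115]);k=4.8
c=lambda L,o,k:(np.array(L,float)-0*0.5)/k+np.array(o)
rim=plane('top',c([(170,110),(449,130),(424,538),(137,516)],o,k),149); print('rim',rim.round(1))
bar=plane('top',c([(212,93),(411,106)],o,k),181);print('bar',bar.round(1),bar.mean(0))
bs=np.array([[547,158],[545,270]])/6+[205,155]
for a,b in zip(c([(212,93),(411,106)],o,k),bs):
    print(tri([ray('top',[a]),ray('side',[b])]))
v=rim[0]-rim[3]+rim[1]-rim[2];print('yaw bin',np.degrees(np.arctan2(v[1],v[0])))
v=rim[0]-rim[1];print(np.degrees(np.arctan2(v[1],v[0]))-90)
v=bar[0]-bar[1];print(np.degrees(np.arctan2(v[1],v[0]))-90)
o2=(330,170);k=8
h=plane('top',c([(405,345),(438,345),(412,108),(470,112)],o2,k),[100,100,104,104]);print('handle',h.round(1))
l=plane('top',c([(203,415),(462,456),(165,365),(527,412)],o2,k),[1,1,5,5]);print('lip',l.round(1))
b=plane('top',c([(222,103),(597,157)],o2,k),50);print('back',b.round(1))
v=b[0]-b[1];print(np.degrees(np.arctan2(v[1],v[0]))-90)
v=l[0]-l[1];print(np.degrees(np.arctan2(v[1],v[0]))-90)
t=plane('top',c([(160,100),(518,124),(486,516),(127,490)],(120,150),6),45);print('tray',t.round(1),t.mean(0))
v=t[0]-t[3];print(np.degrees(np.arctan2(v[1],v[0])))
E
```

```text
rim [[ 684.7  -27.5  149. ]
 [ 673.6 -191.3  149. ]
 [ 435.2 -177.5  149. ]
 [ 446.5  -11.   149. ]]
bar [[ 688.9  -53.5  181. ]
 [ 681.9 -167.5  181. ]] [ 685.38552692 -110.47204004  181.        ]
(array([692.18796453, -53.42738951, 180.46534868]), [np.float64(3.1234563460065488), np.float64(3.1234563460066287)])
(array([ 684.47857204, -167.4788028 ,  180.73187573]), [np.float64(2.5251256257144647), np.float64(2.5251256257146895)])
yaw bin -3.6455888832689802
-3.887444381408642
-3.5374789645720455
handle [[ 477.3 -443.7  100. ]
 [ 477.4 -455.3  100. ]
 [ 562.1 -446.1  104. ]
 [ 560.8 -466.5  104. ]]
lip [[ 451.7 -391.3    1. ]
 [ 437.  -489.4    1. ]
 [ 470.7 -376.2    5. ]
 [ 454.1 -513.     5. ]]
back [[ 568.1 -389.6   50. ]
 [ 548.8 -527.2   50. ]]
-7.973945112896146
-8.486989946759607
tray [[613.7 247.9  45. ]
 [602.7  66.2  45. ]
 [405.1  79.1  45. ]
 [416.8 259.5  45. ]] [509.54980846 163.15586254  45.        ]
-3.3904296276786607
```

```bash
python3 - <<'E'
from h import *
s=telemetry.sense()
move(s,[217,-559,300],[180,0,60])
move(s,[450,-350,310],[180,0,75])
move(s,[687,-110,270],[180,0,86.4])
E
```

```text
shift cm [ 0.02 -0.02 -5.82] turn rad [-8.000e-04 -4.000e-04 -6.774e-01]
shift cm [ 29.3  -11.08  -6.81] turn rad [-8.000e-04 -5.000e-04 -9.392e-01]
shift cm [ 60.07 -24.89  -2.79] turn rad [-7.0000e-04 -6.0000e-04 -1.1381e+00]
```

```bash
python3 -m inch '[[[1,-0.4,-1.5],[0,0,-0.05],1],[[3,-1.2,-3],[0,0,-0.14],1],[[7,-3,-5],[0,0,-0.26],1],[[11.5,-4.8,-6],[0,0,-0.38],1],[[16,-6.5,-7],[0,0,-0.5],1],[[20.5,-8,-7],[0,0,-0.62],1],[[25,-9.6,-7],[0,0,-0.74],1],[[29.5,-11.5,-7],[0,0,-0.86],1],[[34,-13.5,-7],[0,0,-0.96],1],[[38.5,-15.5,-6.5],[0,0,-1.04],1],[[43,-17.5,-6],[0,0,-1.1],1],[[47.5,-19.5,-5],[0,0,-1.138],1],[[52,-21.5,-4],[0,0,-1.138],1],[[56,-23.2,-3.2],[0,0,-1.138],1],[[59,-24.5,-2.8],[0,0,-1.138],1],[[60.1,-24.9,-2.8],[0,0,-1.138],1],[[60.1,-24.9,-2.8],[0,0,-1.138],1]]'; python3 - <<'E'
from h import *
s,im=snap('wrist','w1'); print(s['tool_pos'],s['tcp_rot'],s['time'])
print(proj('wrist',[[687,-110,180],[690,-55,180],[684,-165,180]],s))
E
```

```text
time: 1.95
tool_pos: [687.8, -108.7, 269.5]
tcp_rot: [-179.9, -0.0, 86.5]
ft_force: [-0.4, 0.2, 0.2]
finger_gap: 85.4
[ 687.78122821 -108.69797162  269.46106231] [-1.79937030e+02 -1.34323967e-02  8.65202461e+01] 1.95
[[253.98570948 206.01963832]
 [253.50278352 123.29315523]
 [254.4115056  278.90804893]]
```

View pics/w1.png

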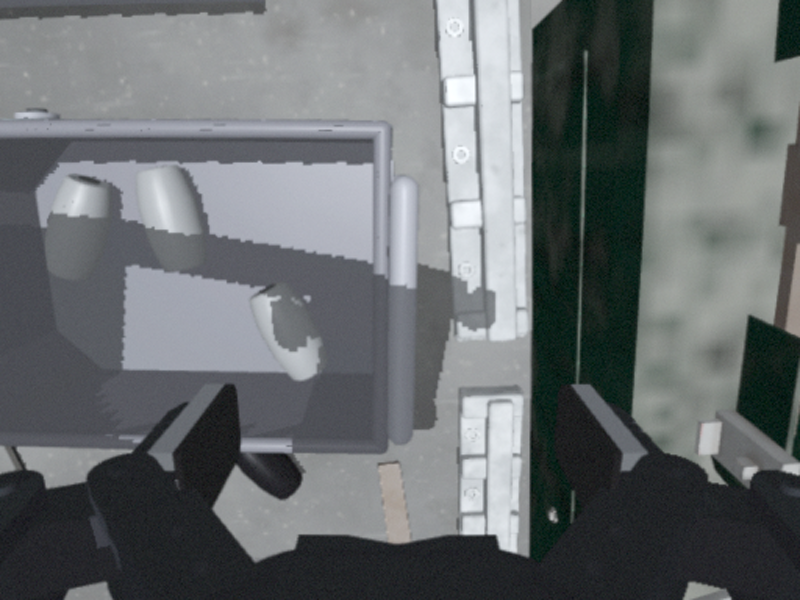

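```bash
python3 - <<'E'
from h import *
s=telemetry.sense()
for a,b in (((404,180),(212,93)),((400,441),(411,106))):
    print(tri([ray('wrist',[np.array(a)/1.5625],s),ray('top',[np.array(b)/4.8+[200,115]]),]))
move(s,[688.7,-110,172],[180,0,86.4])
E
```

```text
(array([693.2463701 , -52.47611452, 157.92224181]), [np.float64(0.0365470473449428), np.float64(0.036547047344940346)])
(array([ 683.09225018, -167.96939712,  181.5462048 ]), [np.float64(1.4082679585189126), np.float64(1.4082679585188176)])
shift cm [0.02 0.16 9.8 ] turn rad [-0.0007  0.0004  0.0007]
```

```bash
python3 -m inch '[[[0,0.1,1.5],[0,0,0],0.6],[[0,0.16,4],[0,0,0],0.6],[[0,0.16,6.5],[0,0,0],0.6],[[0,0.16,8.5],[0,0,0],0.6],[[0,0.16,9.5],[0,0,0],0.6],[[0,0.16,9.8],[0,0,0],0.6],[[0,0.16,9.8],[0,0,0],0],[[0,0.16,9.8],[0,0,0],0],[[0,0.16,9.8],[0,0,0],0],[[0,0.16,9.8],[0,0,0],0],[[0,0.16,9.8],[0,0,0],0],[[0,0.16,9.8],[0,0,0],0]]' 60; python3 - <<'E'
from h import *
s,im=snap('wrist','w2'); print(s['tool_pos'],s['tcp_rot'],s['time'],s['ft_force'],s['finger_gap'])
E
```

```text
time: 3.2
tool_pos: [689.7, -110.5, 174.2]
tcp_rot: [179.8, 0.0, 86.4]
ft_force: [-1.0, -0.3, 5.8]
finger_gap: 9.9
[ 689.6850993  -110.46928327  174.20377473] [1.79849321e+02 4.06629693e-02 8.63851356e+01] 3.2 [-0.95828675 -0.33944824  5.77709018] 9.901132397660803
```

View pics/w2.png

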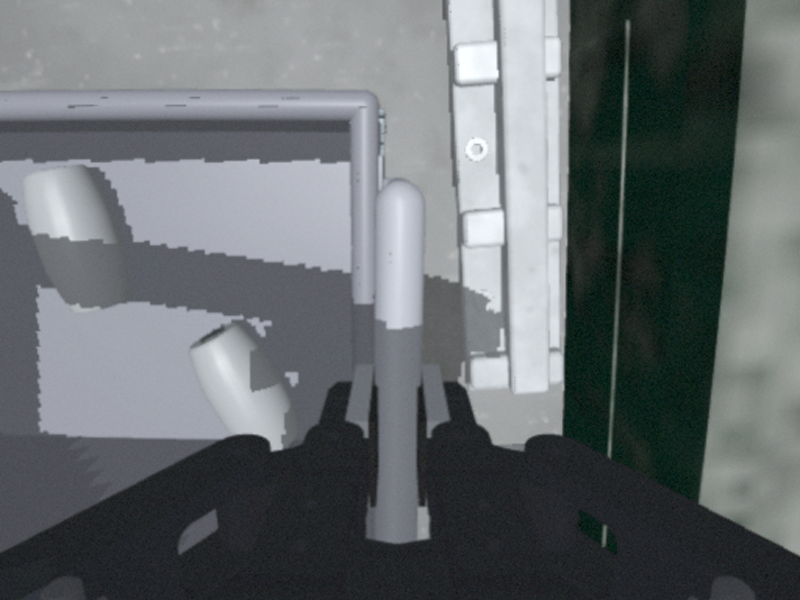

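```bash
python3 -m inch '[[[0,-0.1,-0.2],[0,0,0],0],[[0,-0.35,-0.6],[0,0,0],0],[[0,-0.7,-1.17],[0,0,0],0],[[0,-1.08,-1.75],[0,0,0],0],[[0,-1.46,-2.3],[0,0,0],0],[[0,-1.86,-2.85],[0,0,0],0],[[0,-2.27,-3.39],[0,0,0],0],[[0,-2.7,-3.92],[0,0,0],0],[[0,-3.13,-4.44],[0,0,0],0],[[0,-3.58,-4.95],[0,0,0],0],[[0,-4.05,-5.45],[0,0,0],0],[[0,-4.05,-5.45],[0,0,0],0]]' 90
```

```text
time: 4.45
tool_pos: [650.4, -107.5, 228.4]
tcp_rot: [179.7, 0.0, 86.4]
ft_force: [6.7, -0.6, 0.4]
finger_gap: 9.0
```

```bash
python3 - <<'E'
from h import *
s,im=snap('side','s2',(190,130,330,240))
s,im=snap('wrist','w3')
E
```

```text
(no output)
```

View pics/s2.png

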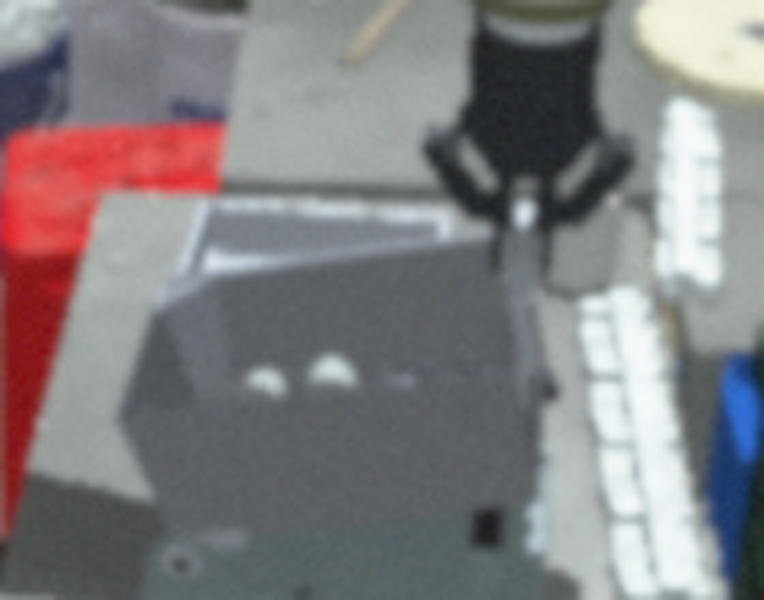

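View pics/w3.png

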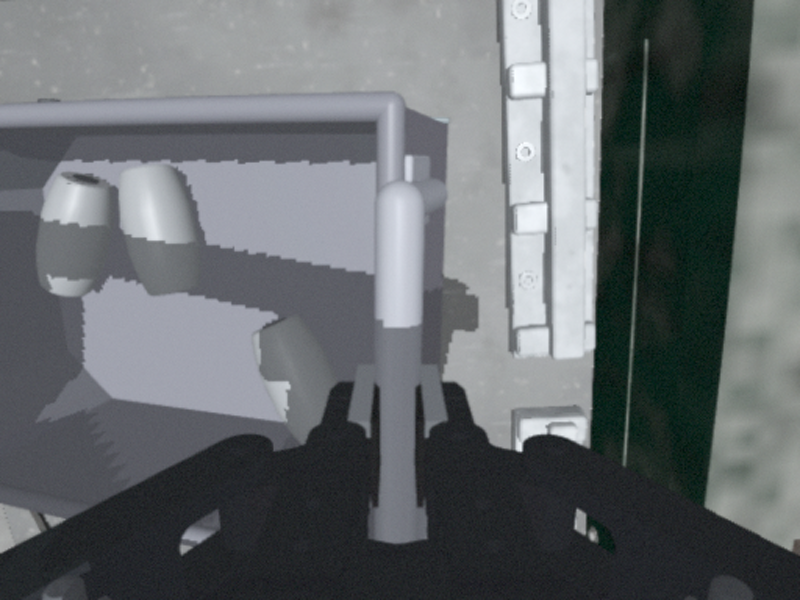

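```bash
python3 -m inch '[[[0,-0.2,-0.2],[0,0,0],0],[[0,-0.6,-0.6],[0,0,0],0],[[0,-0.97,-0.96],[0,0,0],0],[[0,-1.47,-1.42],[0,0,0],0],[[0,-1.98,-1.86],[0,0,0],0],[[0,-2.5,-2.3],[0,0,0],0],[[0,-3.04,-2.72],[0,0,0],0],[[0,-3.5,-3.06],[0,0,0],0],[[0,-3.9,-3.33],[0,0,0],0],[[0,-4.14,-3.52],[0,0,0],0],[[0,-4.36,-3.68],[0,0,0],0],[[0,-4.36,-3.68],[0,0,0],0],[[0,-4.36,-3.68],[0,0,0],0]]' 90
python3 - <<'E'
from h import *
s,im=snap('side','s3',(190,130,330,240))
s,im=snap('wrist','w4')
s,im=snap('top','t4',(200,115,340,240))
print(s['ft_force'],s['time'])
E
```

```text
time: 5.85
tool_pos: [608.0, -104.4, 266.2]
tcp_rot: [179.5, -0.0, 86.4]
ft_force: [11.2, 2.0, 3.4]
finger_gap: 8.4
[10.52912202  1.370276    4.40337946] 5.95
```

View pics/s3.png

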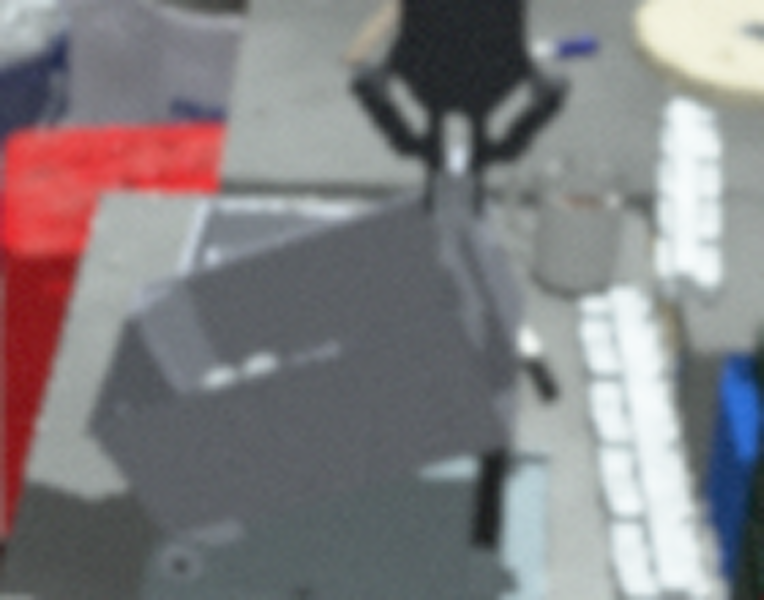

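View pics/w4.png

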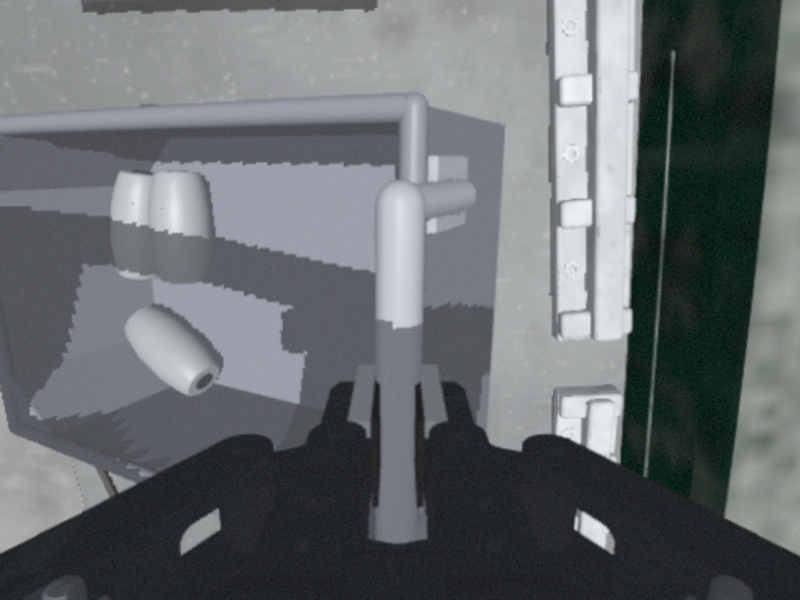

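View pics/t4.png

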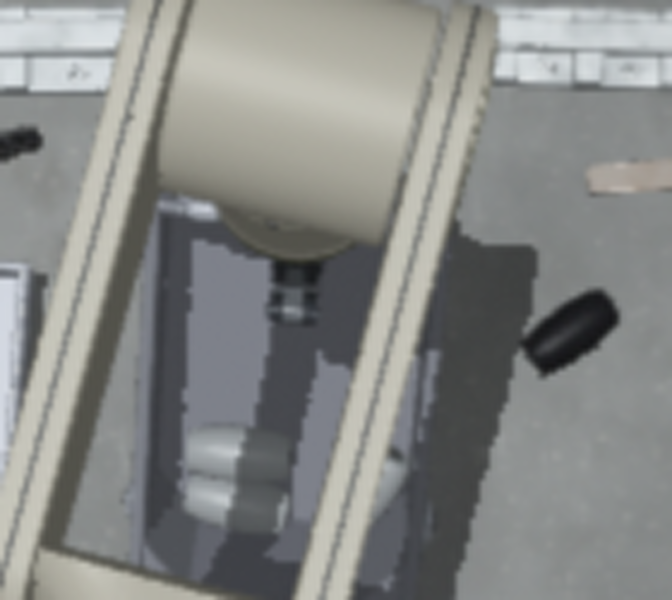

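```bash
python3 -m inch '[[[0,-0.15,-0.1],[0,0,0],0],[[0,-0.35,-0.24],[0,0,0],0],[[0,-0.5,-0.35],[0,0,0],0],[[0,-0.5,-0.35],[0,0,0],0],[[0,-0.5,-0.35],[0,0,0],0]]'
```

```text
time: 6.5
tool_pos: [607.5, -104.4, 266.6]
tcp_rot: [179.0, -0.0, 86.5]
ft_force: [48.2, -3.1, -25.2]
finger_gap: 8.5
```

```bash
python3 -m inch '[[[0,0.5,0.35],[0,0,0],0],[[0,0.5,0.35],[0,0,0],0],[[0,0.5,0.35],[0,0,0],0.4],[[0,0.5,0.35],[0,0,0],0.4],[[0,0.5,0.35],[0,0,0],0.4],[[0,0.5,0.35],[0,0,0],0.4],[[0,0.5,-0.5],[0,0,0],0.4],[[0,0.5,-2],[0,0,0],0.4],[[0,0.5,-4.5],[0,0,0],0.5],[[0,0.5,-7],[0,0,0],0.6],[[0,0.5,-8],[0,0,0],0.6]]' 90
python3 - <<'E'
from h import *
s,im=snap('wrist','w5')
print(s['tool_pos'],s['tcp_rot'],s['joint_pos'])
move(s,[608,-104,350],[180,0,120])
move(s,[560,-270,330],[180,0,171.8])
move(s,[500,-450,230],[180,0,171.8])
E
```

```text
time: 7.6
tool_pos: [605.9, -105.2, 352.0]
tcp_rot: [179.7, 0.1, 86.4]
ft_force: [0.5, 1.0, 0.1]
finger_gap: 51.1
[ 605.93031062 -105.16603025  352.00531063] [1.79664974e+02 6.64693459e-02 8.63866439e+01] [-1.46211091e+01  8.47351113e+00  7.28458941e+01 -1.28876883e-03
  9.83390410e+01 -1.10081381e+01]
shift cm [0.13 0.2  0.2 ] turn rad [ 0.0053  0.0028 -0.5867]
shift cm [-16.74  -3.56   2.2 ] turn rad [ 0.0039  0.0053 -1.4907]
shift cm [-35.07  -8.47  12.19] turn rad [ 0.0039  0.0053 -1.4907]
```

View pics/w5.png

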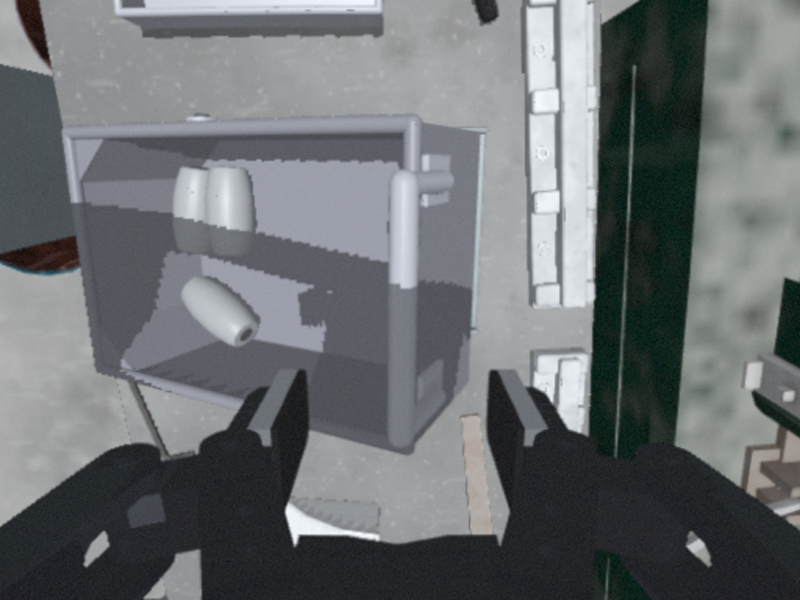

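```bash
python3 -m inch '[[[-1,-0.2,0],[0,0,-0.1],0.6],[[-3,-0.7,0],[0,0,-0.22],0.6],[[-7,-1.5,0.2],[0,0,-0.36],0.7],[[-11.5,-2.5,0.5],[0,0,-0.5],0.7],[[-16,-3.5,1.5],[0,0,-0.64],0.7],[[-20,-4.5,3],[0,0,-0.78],0.7],[[-24,-5.6,5],[0,0,-0.92],0.7],[[-28,-6.6,7.5],[0,0,-1.06],0.7],[[-31.5,-7.5,10],[0,0,-1.2],0.7],[[-34,-8.2,11.5],[0,0,-1.34],0.7],[[-35.1,-8.5,12.2],[0,0,-1.48],0.7],[[-35.1,-8.5,12.2],[0.004,0.005,-1.491],0.7],[[-35.1,-8.5,12.2],[0.004,0.005,-1.491],0.7],[[-35.1,-8.5,12.2],[0.004,0.005,-1.491],0.7]]'
python3 - <<'E'
from h import *
s,im=snap('wrist','w6')
snap('top','t6'); snap('side','s6',(190,250,290,340))
print(s['tool_pos'],s['tcp_rot'],s['joint_pos'])
E
```

```text
time: 9.05
tool_pos: [498.8, -449.1, 225.9]
tcp_rot: [-180.0, -0.3, 171.7]
ft_force: [1.0, -0.2, -0.3]
finger_gap: 59.6
[ 498.83270642 -449.10647895  225.93171887] [-179.99987396   -0.27778937  171.68885265] [ -46.28152108   19.09390501   73.56083531   -0.17116461   87.56418305
 -127.96277279]
```

View pics/w6.png

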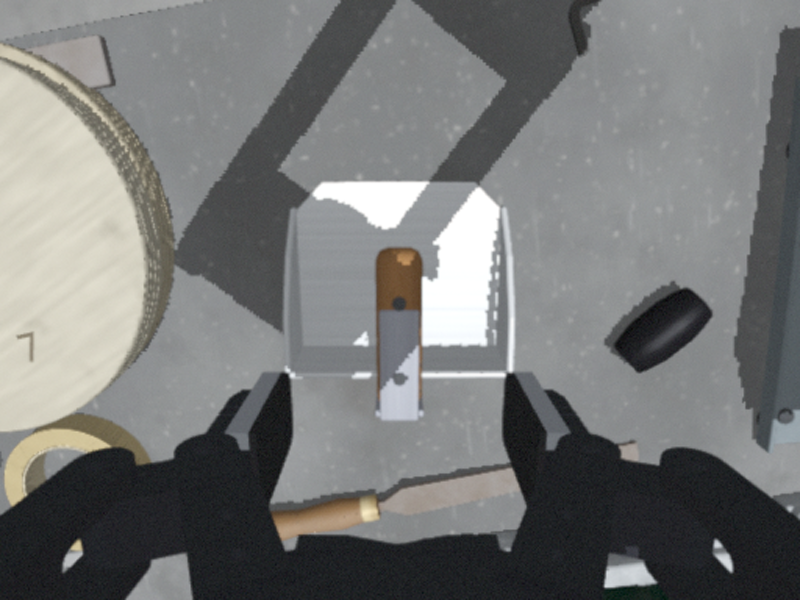

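View pics/t6.png

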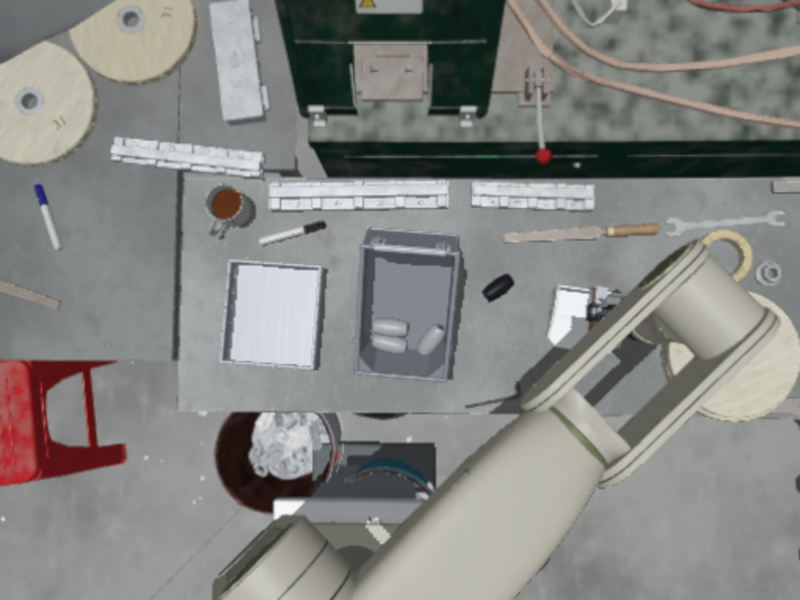

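View pics/s6.png

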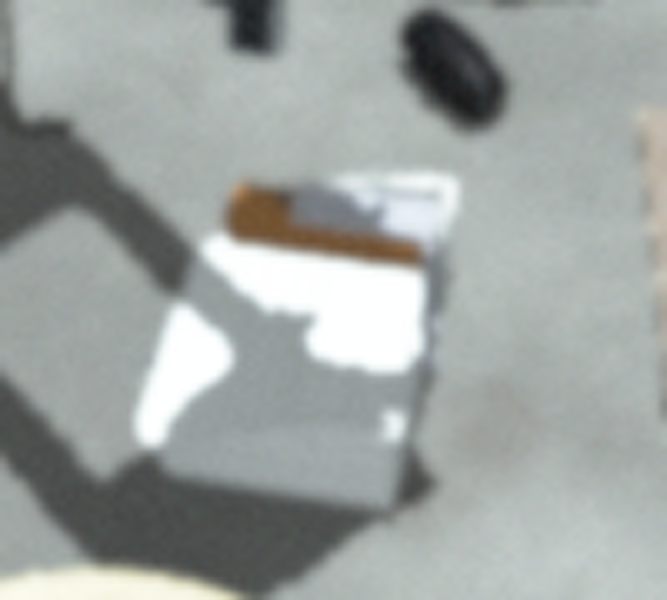

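```bash
python3 - <<'E'
from h import *
s=telemetry.sense()
P=plane('wrist',np.array([(399,249),(400,418),(377,300),(422,300)])/1.5625,[97,104,100,100],s);print(P.round(1))
d=P[1]-P[0];print(np.degrees(np.arctan2(d[1],d[0])))
L=plane('wrist',np.array([(322,182),(478,182)])/1.5625,1,s);print('lip',L.round(1),L.mean(0))
B=plane('wrist',np.array([(286,373),(514,376)])/1.5625,50,s);print('back',B.round(1),B.mean(0))
bt=np.array((412,350))/8+[330,170]
for w,sd in(((399,252),(240,192)),((400,418),(None,None))):
  if sd[0]: print(tri([ray('wrist',[np.array(w)/1.5625],s),ray('side',[np.array(sd)/6.67+[190,250]])]), tri([ray('wrist',[np.array(w)/1.5625],s),ray('top',[bt])]))
E
```

```text
[[ 474.7 -444.    97. ]
 [ 562.1 -455.9  104. ]
 [ 498.2 -458.4  100. ]
 [ 501.4 -436.2  100. ]]
-7.7799149894868265
lip [[ 439.  -489.4    1. ]
 [ 453.5 -388.1    1. ]] [ 446.25028551 -438.76994506    1.        ]
back [[ 549.1 -525.3   50. ]
 [ 571.3 -385.1   50. ]] [ 560.21602895 -455.19237629   50.        ]
(array([ 479.3173977 , -443.3177379 ,   96.71732885]), [np.float64(3.1313884678819126), np.float64(3.1313884678818833)]) (array([ 475.01737962, -444.23501655,  106.55080018]), [np.float64(0.4351207140082133), np.float64(0.4351207140083394)])
```

```bash
python3 - <<'E'
from h import *
s=telemetry.sense()
print(s['tool_pos'],s['tcp_rot'])
move(s,[515.6,-448.7,110],[180,0,172])
E
```

```text
[ 498.80331438 -449.1837486   226.08918695] [-179.97936761   -0.26780986  171.80260441]
shift cm [-1.71  0.29 11.6 ] turn rad [-0.0004 -0.0047 -0.0034]
```

```bash
python3 -m inch '[[[-0.4,0.05,1],[0,0,0],0.7],[[-1,0.15,3],[0,0,0],0.7],[[-1.5,0.25,6],[0,0,0],0.7],[[-1.71,0.29,9],[0,-0.005,-0.003],0.7],[[-1.71,0.29,11],[0,-0.005,-0.003],0.7],[[-1.71,0.29,11.6],[0,-0.005,-0.003],0.7],[[-1.71,0.29,11.6],[0,-0.005,-0.003],0.7],[[-1.71,0.29,11.6],[0,-0.005,-0.003],0.7]]'
python3 - <<'E'
from h import *
s,im=snap('wrist','w7')
print(s['tool_pos'],s['tcp_rot'],s['ft_force'])
move(s,[515.6,-448.7,81],[180,0,172])
E
```

```text
time: 10.0
tool_pos: [515.4, -449.7, 110.4]
tcp_rot: [-180.0, 0.0, 172.0]
ft_force: [0.3, -1.1, 0.7]
finger_gap: 59.9
[ 515.35399169 -449.70111658  110.36964335] [-1.79958520e+02  3.84953984e-02  1.71987280e+02] [ 0.33433965 -1.14088863  0.69346344]
shift cm [-0.01  0.1   2.94] turn rad [-0.0007  0.0007 -0.0002]
```

View pics/w7.png

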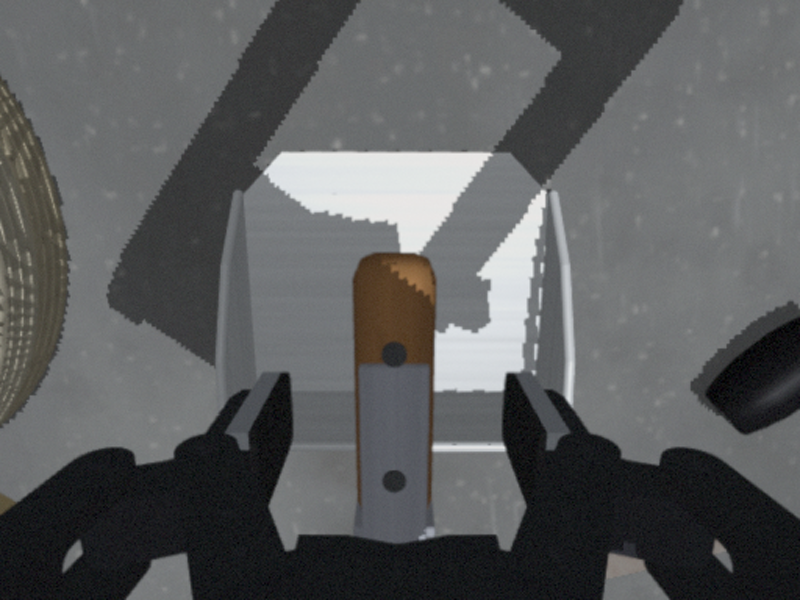

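```bash
python3 -m inch '[[[0,-0.03,0.8],[0,0,0],0.7],[[0,-0.05,2],[0,0,0],0.7],[[0,-0.05,2.9],[0,0,0],0.6],[[0,-0.05,2.95],[0,0,0],0.4],[[0,-0.05,2.95],[0,0,0],0.2],[[0,-0.05,2.95],[0,0,0],0],[[0,-0.05,2.95],[0,0,0],0],[[0,-0.05,2.95],[0,0,0],0],[[0,-0.05,2.95],[0,0,0],0],[[0,-0.05,2.95],[0,0,0],0]]' 115
python3 - <<'E'
from h import *
s,im=snap('wrist','w8')
print(s['tool_pos'],s['tcp_rot'],s['ft_force'],s['finger_gap'])
E
```

```text
time: 11.05
tool_pos: [514.6, -449.7, 79.6]
tcp_rot: [180.0, -0.0, 172.0]
ft_force: [-0.1, -0.1, -2.6]
finger_gap: 22.6
[ 514.58370032 -449.70690191   79.5534361 ] [ 1.79977912e+02 -4.35630024e-02  1.71989710e+02] [-0.05621423 -0.13931308 -2.59988378] 22.62706673985788
```

View pics/w8.png

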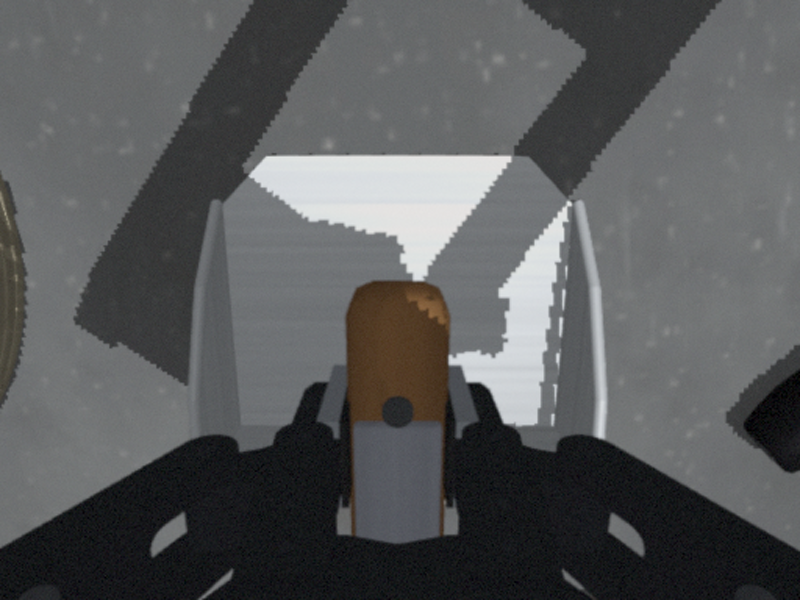

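```bash
cat >> h.py <<'E'
psi=np.radians(-3.6); u=np.array([np.cos(psi),np.sin(psi),0]); ey=np.array([-np.sin(psi),np.cos(psi),0]); zz=np.array([0,0,1.])
th=0.45
corner=np.array([447.3,-94.6,55.8])
E1=np.cos(th)*u+np.sin(th)*zz; E3=-np.sin(th)*u+np.cos(th)*zz
def scoop_pose(L,ang,yawdir=None):
    """tcp 4x4 for lip underside at L, nose-down angle ang rad"""
    uu,yy=(u,ey) if yawdir is None else (np.array([np.cos(yawdir),np.sin(yawdir),0]),np.array([-np.sin(yawdir),np.cos(yawdir),0]))
    e1=np.cos(ang)*uu+np.sin(ang)*zz; e3=-np.sin(ang)*uu+np.cos(ang)*zz
    M=np.eye(4);M[:3,:3]=np.c_[-e1,yy,-e3];M[:3,3]=L+69.2*e1+79.6*e3
    return M
def binpt(x,y,z): return corner+x*E1+y*ey+z*E3
def moveM(s,M,S=None):
    A=T(s) if S is None else S; D=np.linalg.inv(A)@M
    print('tgt',M[:3,3].round(1),'shift cm',(D[:3,3]/10).round(2),'turn',Ro.from_matrix(D[:3,:3]).as_rotvec().round(4))
def lip_in_bin(s):
    A=T(s); out=[]
    for p in ([69.2,0,79.6],[69.2,-50,79.6],[69.2,50,79.6],[-45.8,0,79.6]):
        w=A[:3,:3]@p+A[:3,3]-corner; out.append([w@E1,w@ey,w@E3])
    return np.round(out,1), np.degrees(np.arcsin(-(A[:3,0]@zz)))
E
python3 - <<'E'
from h import *
s=telemetry.sense(); A=T(s)
W=lambda p:A[:3,:3]@p+A[:3,3]
print(proj('wrist',[W([69.2,-50,77.6]),W([69.2,50,77.6])],s)*1.5625)
moveM(s,scoop_pose(binpt(98,-260,125),th+0.06))
moveM(s,scoop_pose(binpt(98,0,125),th+0.06))
moveM(s,scoop_pose(binpt(98,0,20),th+0.06))
E
```

```text
[[263.52712013 153.39017309]
 [526.84106114 153.55330687]]
tgt [ 486.3 -357.6  314.2] shift cm [  4.11   8.74 -23.46] turn [-0.0192 -0.5105 -0.0754]
tgt [502.6 -98.1 314.2] shift cm [  6.11  34.66 -23.45] turn [-0.0192 -0.5105 -0.0754]
tgt [ 548.2 -100.9  219.7] shift cm [  1.54  35.01 -14.  ] turn [-0.0192 -0.5105 -0.0754]
```

```bash
python3 -m inch '[[[0,0,-0.5],[0,0,0],0],[[0,0,-2],[0,0,0],0],[[0,0,-5],[0,0,0],0],[[0.5,1,-8.5],[0,-0.06,-0.01],0],[[1,3,-12],[0,-0.14,-0.02],0],[[2,5.5,-15.5],[-0.01,-0.23,-0.03],0],[[3,8,-19],[-0.015,-0.32,-0.05],0],[[4,11,-21.5],[-0.019,-0.41,-0.065],0],[[4.5,14.5,-23],[-0.019,-0.48,-0.075],0],[[4.8,18,-23.5],[-0.019,-0.51,-0.075],0],[[5.1,22,-23.5],[-0.019,-0.51,-0.075],0],[[5.4,26,-23.5],[-0.019,-0.51,-0.075],0],[[5.7,30,-23.5],[-0.019,-0.51,-0.075],0],[[6,33,-23.5],[-0.019,-0.51,-0.075],0],[[6.1,34.5,-23.5],[-0.019,-0.51,-0.075],0],[[6.1,34.7,-23.5],[-0.019,-0.51,-0.075],0],[[6.1,34.7,-23.5],[-0.019,-0.51,-0.075],0]]'
python3 - <<'E'
from h import *
s,im=snap('wrist','w9')
snap('side','s9',(180,90,340,230))
print(s['tool_pos'],s['tcp_rot'],s['ft_force'],s['finger_gap'],s['joint_pos'])
print(lip_in_bin(s))
# bin floor & rim points in view
print(proj('wrist',[binpt(0,-49,0),binpt(0,49,0),binpt(-9,-49,92),binpt(-9,49,92),binpt(100,-77,92),binpt(100,77,92),binpt(28,77,0),binpt(28,-77,0)],s)*1.5625)
E
```

```text
time: 12.8
tool_pos: [502.7, -97.4, 316.0]
tcp_rot: [-179.9, 29.3, 176.5]
ft_force: [0.2, -0.6, -1.3]
finger_gap: 22.9
[502.74009509 -97.36417423 315.99589082] [-179.93277745   29.27878765  176.49702218] [ 0.18094128 -0.60334557 -1.33048755] 22.920570531200116 [ -23.29655169  -36.47544703  119.12569992   10.09505464   69.8063023
 -110.94154485]
(array([[ 98.9,   0.6, 126.5],
       [ 99. , -49.4, 126.5],
       [ 98.9,  50.6, 126.5],
       [213.7,   0.8, 133.5]]), np.float64(29.27878764958562))
[[ 306.75481393  -40.12993654]
 [ 482.29426614  -39.8339466 ]
 [ 268.4543639  -133.38209612]
 [ 519.16617712 -132.95204041]
 [ 221.71779697  152.46900076]
 [ 565.89847391  152.91859557]
 [ 528.81921993   15.44364268]
 [ 260.16780075   15.01613465]]
```

View pics/w9.png

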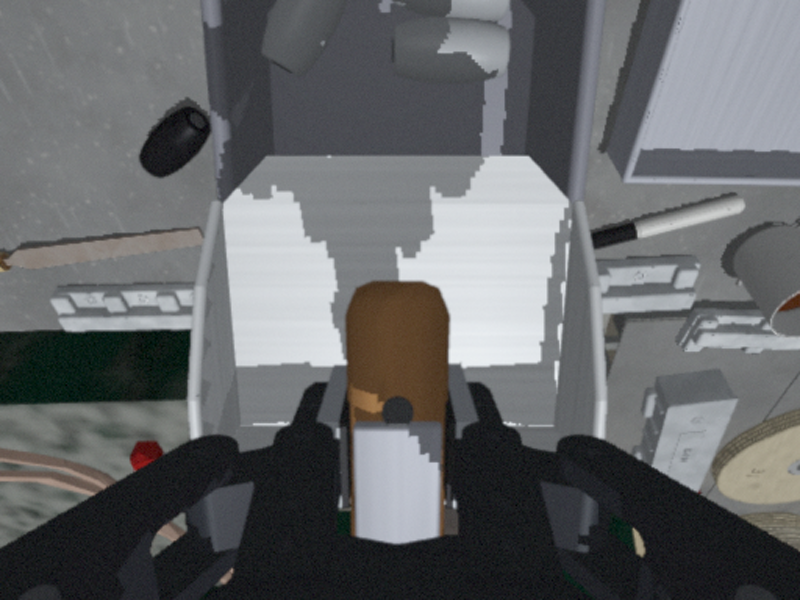

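View pics/s9.png

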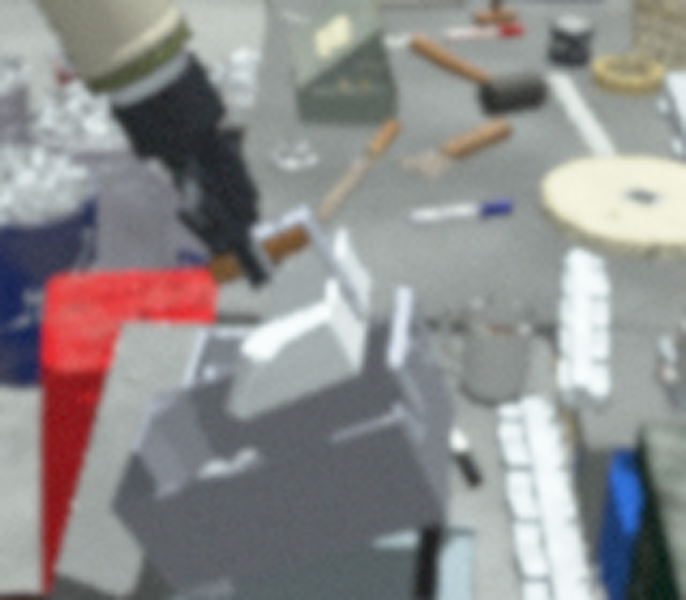

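```bash
python3 - <<'E'
from h import *
s=telemetry.sense()
o,v=ray('wrist',np.array([(450,82),(300,76),(265,50),(500,80)])/1.5625,s)
for h in (10,17):
  for w in v:
    p=o+w*((h-(o-corner)@E3)/(w@E3))-corner; print(h,(p@E1).round(1),(p@ey).round(1))
moveM(s,scoop_pose(binpt(97,0,50),th+0.06))
moveM(s,scoop_pose(binpt(94,0,10),th+0.06))
E
```

```text
10 64.5 30.9
10 61.1 -54.9
10 47.2 -74.0
10 63.3 59.5
17 65.0 30.2
17 61.7 -53.7
17 48.1 -72.4
17 63.8 58.2
tgt [ 534.3 -100.1  246.3] shift cm [0.6  0.04 7.57] turn [-0.001  -0.0001 -0.0005]
tgt [ 548.9 -101.   208.9] shift cm [ 1.14  0.04 11.55] turn [-0.001  -0.0001 -0.0005]
```

```bash
python3 -m inch '[[[0.2,0,0.7],[0,0,0],0],[[0.5,0,2],[0,0,0],0],[[0.8,0,4],[0,0,0],0],[[1.1,0.02,6],[0,0,0],0],[[1.4,0.03,8],[0,0,0],0],[[1.7,0.04,10],[0,0,0],0],[[1.75,0.04,11.2],[0,0,0],0],[[1.75,0.04,11.6],[0,0,0],0],[[1.75,0.04,11.6],[0,0,0],0]]'
python3 - <<'E'
from h import *
s,im=snap('wrist','w10')
snap('side','s10',(180,90,340,230))
print(s['tool_pos'],s['tcp_rot'],s['ft_force'],s['finger_gap'],s['joint_pos'])
print(lip_in_bin(s))
E
```

```text
time: 13.8
tool_pos: [543.7, -100.0, 203.9]
tcp_rot: [180.0, 29.1, 176.3]
ft_force: [0.2, -0.7, -1.3]
finger_gap: 22.7
[ 543.68639747 -100.01427531  203.94675009] [179.97250845  29.09881294 176.34836855] [ 0.17970364 -0.72760016 -1.27798045] 22.714065048358986 [ -21.18108329  -25.78054438  123.71177014   10.38891015   54.56893869
 -111.49719479]
(array([[ 86.9,   0.7,   7.9],
       [ 86.8, -49.3,   7.9],
       [ 86.9,  50.7,   7.9],
       [201.7,   0.6,  14.6]]), np.float64(29.09881293665588))
```

View pics/w10.png

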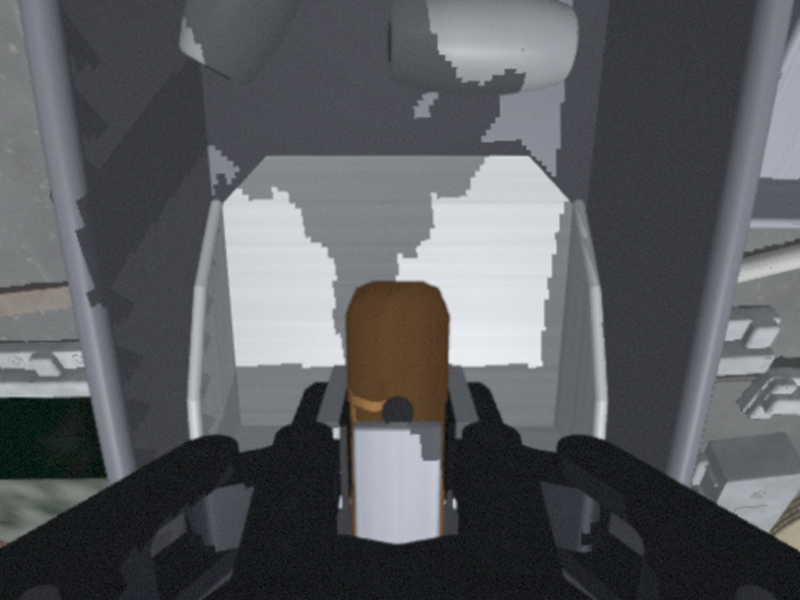

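View pics/s10.png

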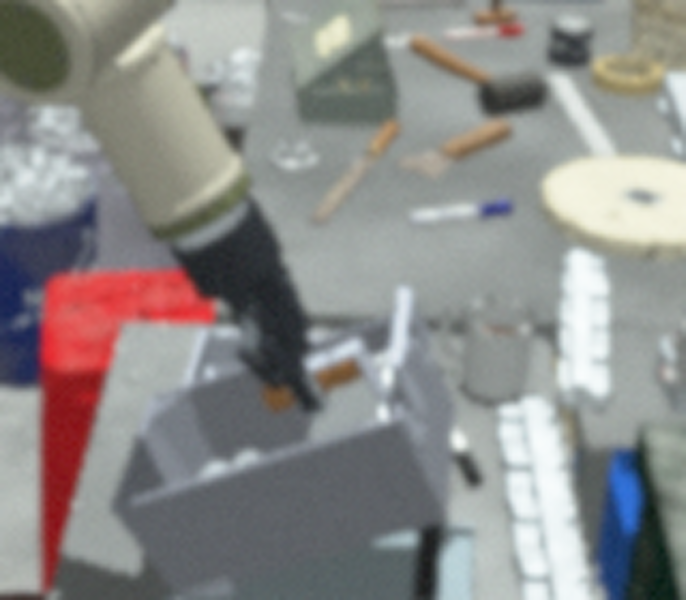

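```bash
python3 -m inch '[[[0,0.1,0.3],[0,0,0],0],[[0,0.2,0.6],[0,0,0],0],[[0,0.2,0.8],[0,0,0],0],[[0,0.2,0.8],[0,0,0],0]]'; python3 -c "
from h import *
s=telemetry.sense();print(s['ft_force'],lip_in_bin(s))"
```

```text
time: 14.3
tool_pos: [547.9, -98.0, 197.6]
tcp_rot: [180.0, 29.2, 176.4]
ft_force: [0.3, -0.3, -1.9]
finger_gap: 22.6
[ 0.31581921 -0.27748169 -1.90193826] (array([[ 87.9,   2.9,   0.4],
       [ 87.9, -47.1,   0.4],
       [ 87.9,  52.9,   0.4],
       [202.7,   2.9,   7.2]]), np.float64(29.16957181613514))
```

```bash
python3 -m inch '[[[0,0,0.15],[0,0,0],0],[[0,0,0.3],[0,0,0],0],[[0,0,0.3],[0,0,0],0]]'; python3 -c "
from h import *
s=telemetry.sense();print(s['ft_force'],lip_in_bin(s)[0][0])"
```

```text
time: 14.6
tool_pos: [549.7, -98.3, 195.8]
tcp_rot: [-180.0, 29.2, 176.4]
ft_force: [-1.4, 1.2, 2.9]
finger_gap: 22.4
[-1.41905053  1.2031459   2.86054053] [88.8  2.7 -2.1]
```

```bash
python3 -m inch '[[[0.2,0,-0.01],[0,0,0],0],[[0.6,0,-0.03],[0,0,0],0],[[1.0,0,-0.06],[0,0,0],0],[[1.5,0,-0.09],[0,0,0],0],[[2.0,0,-0.12],[0,0,0],0],[[2.5,0,-0.15],[0,0,0],0],[[3.0,0,-0.18],[0,0,0],0],[[3.5,0,-0.21],[0,0,0],0],[[4.0,0,-0.24],[0,0,0],0],[[4.0,0,-0.24],[0,0,0],0]]'; python3 - <<'E'
from h import *
s,im=snap('wrist','w11')
print(s['ft_force'],lip_in_bin(s))
E
```

```text
time: 15.6
tool_pos: [513.1, -96.2, 178.2]
tcp_rot: [-180.0, 29.2, 176.4]
ft_force: [-1.6, -0.2, 6.0]
finger_gap: 22.7
[-1.59959519 -0.23264783  6.01339746] (array([[ 48.2,   2.5,  -2.1],
       [ 48.2, -47.5,  -2. ],
       [ 48.2,  52.5,  -2.1],
       [163. ,   2.5,   4.9]]), np.float64(29.244563729634702))
```

View pics/w11.png

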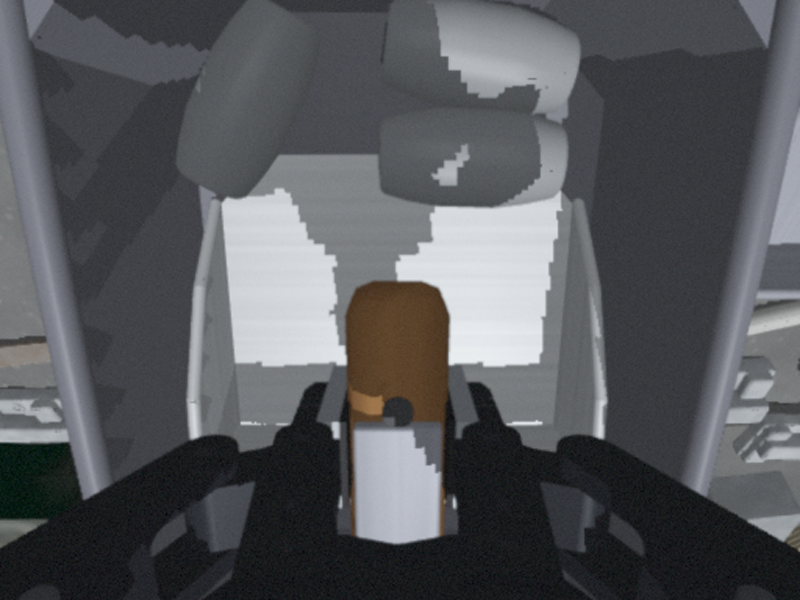

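```bash
python3 -m inch '[[[0.2,0,-0.01],[0,0,0],0],[[0.5,0,-0.03],[0,0,0],0],[[0.8,0,-0.05],[0,0,0],0],[[1.1,0,-0.07],[0,0,0],0],[[1.5,0,-0.09],[0,0,0],0],[[2,0,-0.12],[0,0,0],0],[[2,0,-0.12],[0,0,0],0]]'; python3 - <<'E'
from h import *
s,im=snap('wrist','w12')
print(s['ft_force'],lip_in_bin(s))
E
```

```text
time: 16.35
tool_pos: [495.3, -95.1, 169.7]
tcp_rot: [-180.0, 29.3, 176.4]
ft_force: [-0.9, 0.5, 4.4]
finger_gap: 22.3
[-0.89362946  0.54848888  4.39113118] (array([[ 28.5,   2.5,  -2. ],
       [ 28.5, -47.5,  -1.9],
       [ 28.5,  52.5,  -2. ],
       [143.3,   2.5,   5. ]]), np.float64(29.272653340576714))
```

View pics/w12.png

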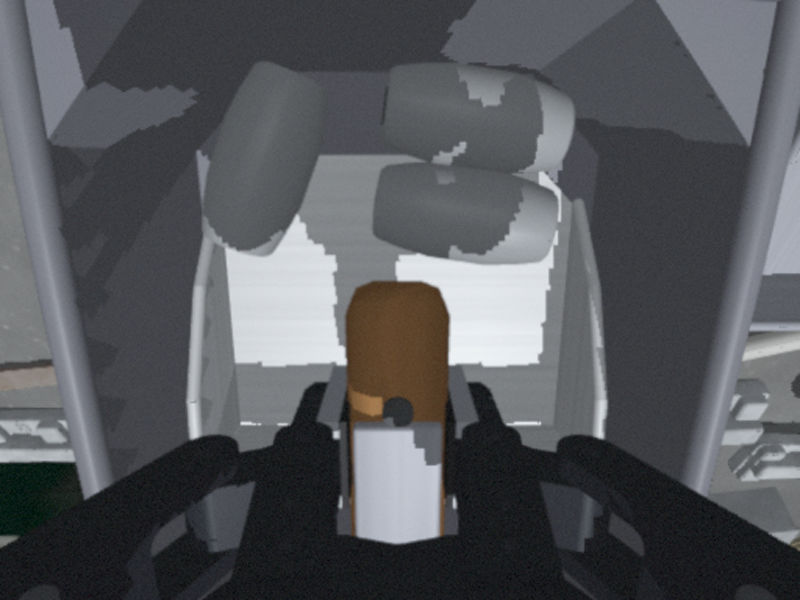

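```bash
python3 -m inch '[[[0.2,0,-0.01],[0,0,0],0],[[0.5,0,-0.03],[0,0,0],0],[[0.8,0,-0.05],[0,0,0],0],[[1.1,0,-0.07],[0,0,0],0],[[1.4,0,-0.08],[0,0,0],0],[[1.7,0,-0.1],[0,0,0],0],[[2,0,-0.12],[0,0,0],0],[[2,0,-0.12],[0,0,0],0]]'; python3 - <<'E'
from h import *
s,im=snap('wrist','w13')
print(s['ft_force'],lip_in_bin(s))
E
```

```text
time: 17.2
tool_pos: [477.7, -94.1, 161.4]
tcp_rot: [-179.9, 29.3, 176.4]
ft_force: [0.7, 0.4, 6.4]
finger_gap: 22.2
[0.66650869 0.43279471 6.40285741] (array([[  9.1,   2.4,  -1.8],
       [  9. , -47.6,  -1.8],
       [  9.1,  52.4,  -1.9],
       [123.8,   2.3,   5.3]]), np.float64(29.324566740101744))
```

View pics/w13.png

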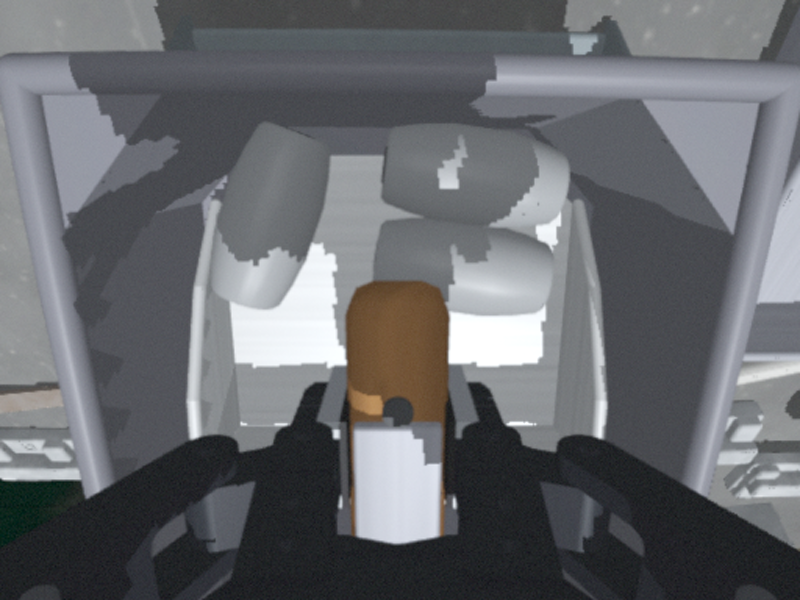

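```bash
python3 -m inch '[[[0.2,0.03,-0.01],[0,0,0],0],[[0.4,0.05,-0.02],[0,0,0],0],[[0.6,0.05,-0.04],[0,0,0],0],[[0.8,0.05,-0.05],[0,0,0],0],[[0.9,0.05,-0.05],[0,0,0],0],[[0.9,0.05,-0.05],[0,0,0],0]]'; python3 - <<'E'
from h import *
s,im=snap('wrist','w14')
print(s['ft_force'],lip_in_bin(s))
E
```

```text
time: 17.85
tool_pos: [470.6, -93.3, 158.5]
tcp_rot: [-179.9, 29.5, 176.4]
ft_force: [3.1, -0.4, 6.8]
finger_gap: 22.6
[ 3.0771965  -0.35625095  6.8412828 ] (array([[  1.6,   2.7,  -1.5],
       [  1.5, -47.3,  -1.4],
       [  1.6,  52.7,  -1.6],
       [116.3,   2.6,   5.9]]), np.float64(29.466562083772978))
```

View pics/w14.png

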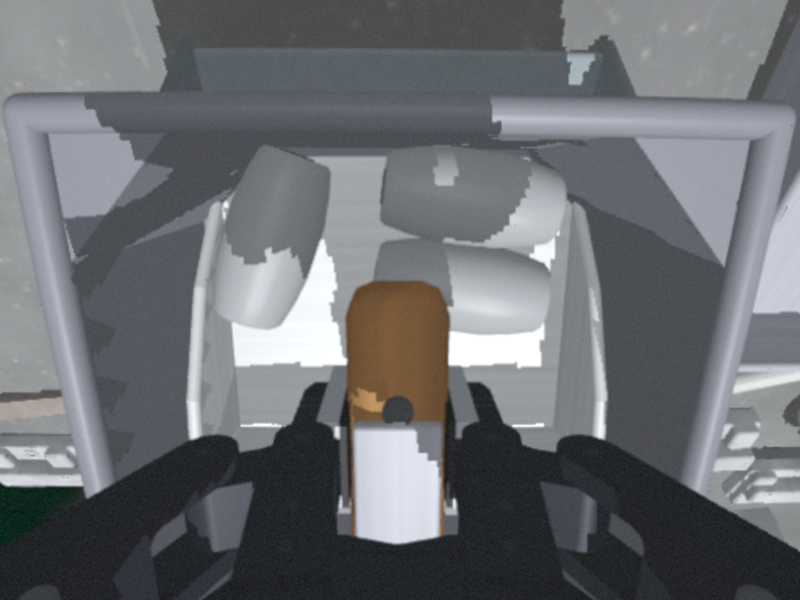

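```bash
python3 - <<'E'
from h import *
s=telemetry.sense()
l,_=lip_in_bin(s);print(l)
for a in [0,.07,.14,.21,.28,.35,.42,.49,.56,.63,.7,.75]:
    hz=6.5+min(1,(a+.06)/.2)*2; lz=hz+115*np.sin(a)-0; lx=2.5-9/92*lz+1
    M=scoop_pose(binpt(lx,2.5,lz),th-a)
    print(a,round(lz,1),end=' ');moveM(s,M)
E
```

```text
[[  1.6   2.7  -1.5]
 [  1.5 -47.3  -1.4]
 [  1.6  52.7  -1.6]
 [116.3   2.6   5.9]]
0 7.1 tgt [474.5 -93.8 165.2] shift cm [-0.68 -0.03 -0.39] turn [-0.0015  0.0642 -0.0005]
0.07 15.8 tgt [477.  -94.  170.5] shift cm [-1.15 -0.03 -0.73] turn [-0.0015  0.1342 -0.0006]
0.14 24.5 tgt [479.3 -94.1 175.3] shift cm [-1.59 -0.03 -1.03] turn [-0.0015  0.2042 -0.0006]
0.21 32.5 tgt [481.9 -94.3 178.9] shift cm [-1.99 -0.03 -1.23] turn [-0.0015  0.2742 -0.0007]
0.28 40.3 tgt [484.2 -94.4 182. ] shift cm [-2.35 -0.03 -1.38] turn [-0.0014  0.3442 -0.0008]
0.35 47.9 tgt [486.4 -94.6 184.6] shift cm [-2.66 -0.03 -1.49] turn [-0.0014  0.4142 -0.0008]
0.42 55.4 tgt [488.3 -94.7 186.5] shift cm [-2.93 -0.03 -1.56] turn [-0.0014  0.4842 -0.0009]
0.49 62.6 tgt [490.1 -94.8 187.8] shift cm [-3.15 -0.03 -1.59] turn [-0.0014  0.5542 -0.0009]
0.56 69.6 tgt [491.6 -94.9 188.5] shift cm [-3.32 -0.03 -1.58] turn [-0.0013  0.6242 -0.001 ]
0.63 76.3 tgt [493.  -95.  188.7] shift cm [-3.44 -0.03 -1.52] turn [-0.0013  0.6942 -0.001 ]
0.7 82.6 tgt [494.1 -95.  188.2] shift cm [-3.51 -0.03 -1.43] turn [-0.0013  0.7642 -0.0011]
0.75 86.9 tgt [494.7 -95.1 187.5] shift cm [-3.53 -0.03 -1.33] turn [-0.0012  0.8142 -0.0011]
```

```bash
python3 -m inch '[[[-0.2,0,-0.1],[0,0.02,0],0],[[-0.45,0,-0.25],[0,0.045,0],0],[[-0.68,0,-0.39],[0,0.064,0],0],[[-0.92,-0.02,-0.56],[0,0.1,0],0],[[-1.15,-0.02,-0.73],[0,0.134,0],0],[[-1.37,-0.03,-0.88],[0,0.17,0],0],[[-1.59,-0.03,-1.03],[0,0.204,0],0],[[-1.8,-0.03,-1.14],[0,0.24,0],0],[[-1.99,-0.03,-1.23],[0,0.274,0],0],[[-2.18,-0.03,-1.32],[0,0.31,0],0],[[-2.35,-0.03,-1.38],[0,0.344,0],0],[[-2.51,-0.03,-1.44],[0,0.38,0],0],[[-2.66,-0.03,-1.49],[0,0.414,0],0],[[-2.66,-0.03,-1.49],[0,0.414,0],0]]'; python3 - <<'E'
from h import *
s,im=snap('wrist','w15')
print(s['ft_force'],lip_in_bin(s))
E
```

```text
time: 19.3
tool_pos: [486.7, -94.5, 183.1]
tcp_rot: [-180.0, 5.6, 176.4]
ft_force: [4.5, -2.5, 4.8]
finger_gap: 22.8
[ 4.48188501 -2.49175251  4.83814408] (array([[ -1.7,   2.5,  46.7],
       [ -1.7, -47.5,  46.8],
       [ -1.7,  52.5,  46.7],
       [106.2,   2.5,   7. ]]), np.float64(5.557700340611415))
```

View pics/w15.png

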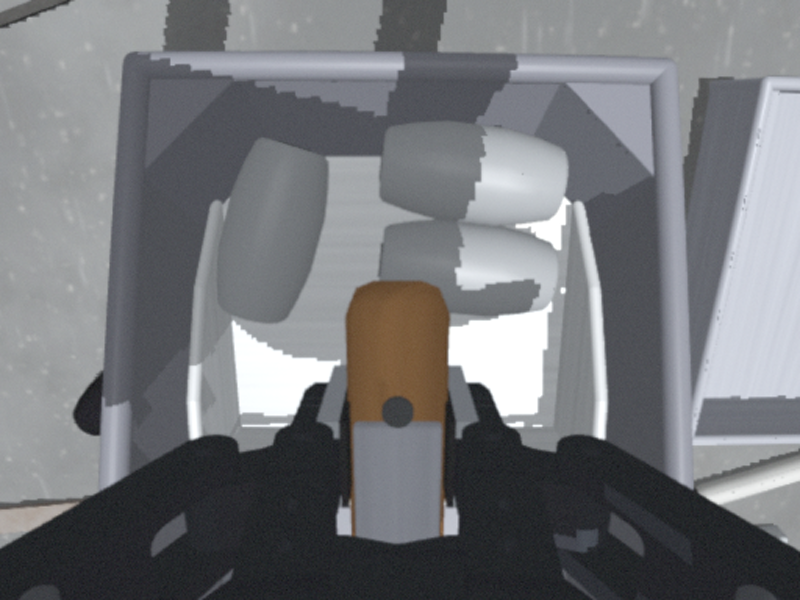

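```bash
python3 - <<'E'
from h import *
s=telemetry.sense()
S=scoop_pose(binpt(3.5-9/92*47.9,2.5,47.9),th-.35)
for a in [.42,.49,.56,.63,.7,.75]:
    hz=8.5; lz=hz+115*np.sin(a)-0; lx=2.5-9/92*lz+1
    M=scoop_pose(binpt(lx,2.5,lz),th-a)
    print(a,round(lz,1),end=' ');moveM(s,M,S)
up=M.copy();up[2,3]+=40;moveM(s,up,S)
up=M.copy();up[2,3]+=40;
U=scoop_pose(binpt(lx,2.5,lz)+[0,0,130],th-.87);moveM(s,U,S)
E
```

```text
0.42 55.4 tgt [488.3 -94.7 186.5] shift cm [-0.21  0.   -0.18] turn [0.   0.07 0.  ]
0.49 62.6 tgt [490.1 -94.8 187.8] shift cm [-0.4   0.   -0.29] turn [0.   0.14 0.  ]
0.56 69.6 tgt [491.6 -94.9 188.5] shift cm [-0.56 -0.   -0.35] turn [0.   0.21 0.  ]
0.63 76.3 tgt [493.  -95.  188.7] shift cm [-0.7   0.   -0.35] turn [-0.    0.28  0.  ]
0.7 82.6 tgt [494.1 -95.  188.2] shift cm [-0.8  -0.   -0.29] turn [-0.    0.35  0.  ]
0.75 86.9 tgt [494.7 -95.1 187.5] shift cm [-0.86  0.   -0.21] turn [-0.   0.4  0. ]
tgt [494.7 -95.1 227.5] shift cm [-1.26  0.   -4.19] turn [-0.   0.4  0. ]
tgt [500.7 -95.5 306.3] shift cm [ -2.64  -0.   -11.98] turn [-0.    0.52  0.  ]
```

```bash
python3 -m inch '[[[-0.11,0,-0.09],[0,0.035,0],0],[[-0.21,0,-0.18],[0,0.07,0],0],[[-0.31,0,-0.24],[0,0.105,0],0],[[-0.4,0,-0.29],[0,0.14,0],0],[[-0.48,0,-0.32],[0,0.175,0],0],[[-0.56,0,-0.35],[0,0.21,0],0],[[-0.63,0,-0.36],[0,0.245,0],0],[[-0.7,0,-0.35],[0,0.28,0],0],[[-0.75,0,-0.33],[0,0.315,0],0],[[-0.8,0,-0.29],[0,0.35,0],0],[[-0.83,0,-0.25],[0,0.375,0],0],[[-0.86,0,-0.21],[0,0.4,0],0],[[-0.86,0,-0.21],[0,0.4,0],0],[[-0.86,0,-0.21],[0,0.4,0],0],[[-0.86,0,-0.21],[0,0.4,0],0]]'; python3 - <<'E'
from h import *
s,im=snap('wrist','w16')
print(s['ft_force'],lip_in_bin(s))
E
```

```text
time: 20.85
tool_pos: [495.6, -95.1, 185.4]
tcp_rot: [-180.0, -17.2, 176.4]
ft_force: [10.6, -1.6, -1.7]
finger_gap: 22.5
[10.58880481 -1.60565359 -1.68325717] (array([[ -5.1,   2.6,  84.6],
       [ -5.1, -47.4,  84.7],
       [ -5.1,  52.6,  84.6],
       [ 79.1,   2.5,   6.3]]), np.float64(-17.153374761224985))
```

View pics/w16.png

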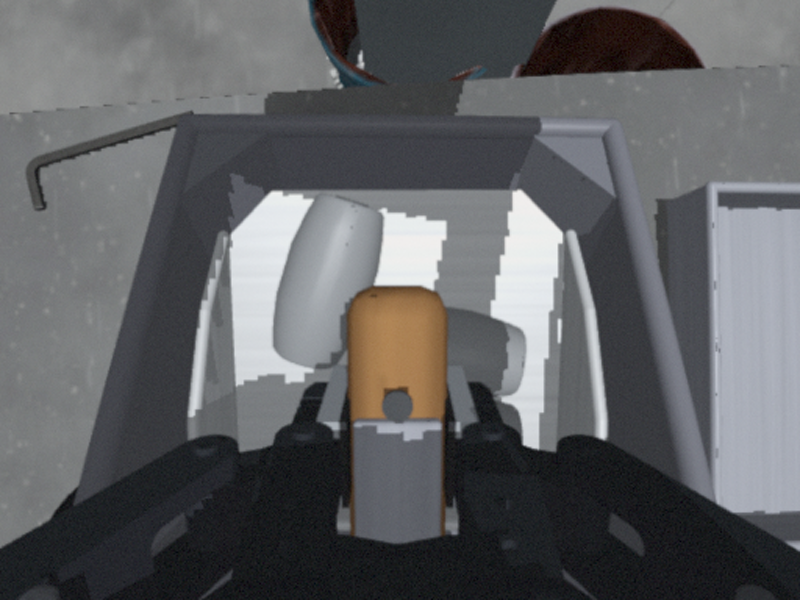

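```bash
python3 -m inch '[[[-0.1,0,-0.15],[0,0,0],0],[[-0.2,0,-0.4],[0,0,0],0],[[-0.2,0,-0.8],[0,0,0],0],[[-0.18,0,-1.2],[0,0.01,0],0],[[0,0,-1.8],[0,0.02,0],0],[[0.2,0,-2.5],[0,0.035,0],0],[[0.4,0,-3.2],[0,0.05,0],0],[[0.65,0,-4],[0,0.07,0],0],[[0.9,0,-4.8],[0,0.09,0],0],[[1.15,0,-5.6],[0,0.11,0],0],[[1.4,0,-6.4],[0,0.13,0],0],[[1.65,0,-7.2],[0,0.15,0],0],[[1.9,0,-8],[0,0.17,0],0],[[2.15,0,-8.8],[0,0.19,0],0],[[2.4,0,-9.6],[0,0.2,0],0],[[2.65,0,-10.4],[0,0.2,0],0],[[2.9,0,-11.2],[0,0.2,0],0],[[3.1,0,-11.8],[0,0.2,0],0],[[3.2,0,-12.1],[0,0.2,0],0],[[3.2,0,-12.1],[0,0.2,0],0]]'; python3 - <<'E'
from h import *
s,im=snap('wrist','w17')
snap('side','s17',(180,70,340,210)); snap('top','t17',(130,100,340,250))
print(s['ft_force'],s['tool_pos'],s['tcp_rot'],s['joint_pos'],s['time'])
E
```

```text
time: 22.9
tool_pos: [499.5, -95.0, 311.1]
tcp_rot: [-180.0, -28.8, 176.4]
ft_force: [0.1, 0.1, -3.5]
finger_gap: 22.5
[ 0.08902628  0.0765951  -3.48054873] [499.47772457 -94.95203027 311.13199823] [-179.98207311  -28.83274679  176.36413484] [ -13.29566246   19.16453035   69.18884482   -5.3832474   120.02254745
 -101.18052621] 22.9
```

View pics/w17.png

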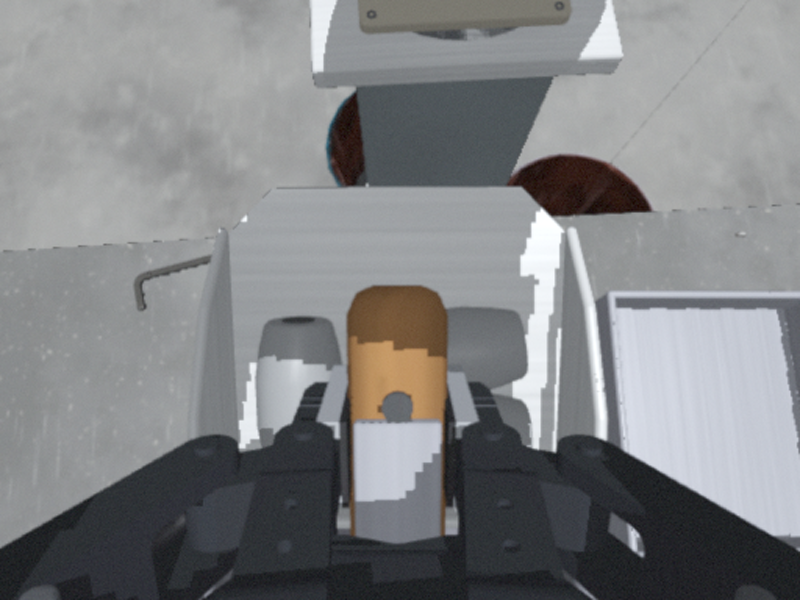

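View pics/s17.png

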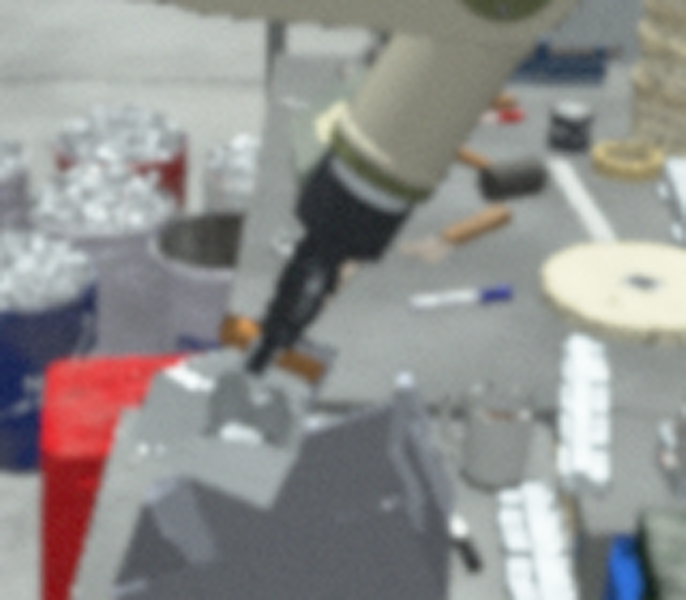

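View pics/t17.png

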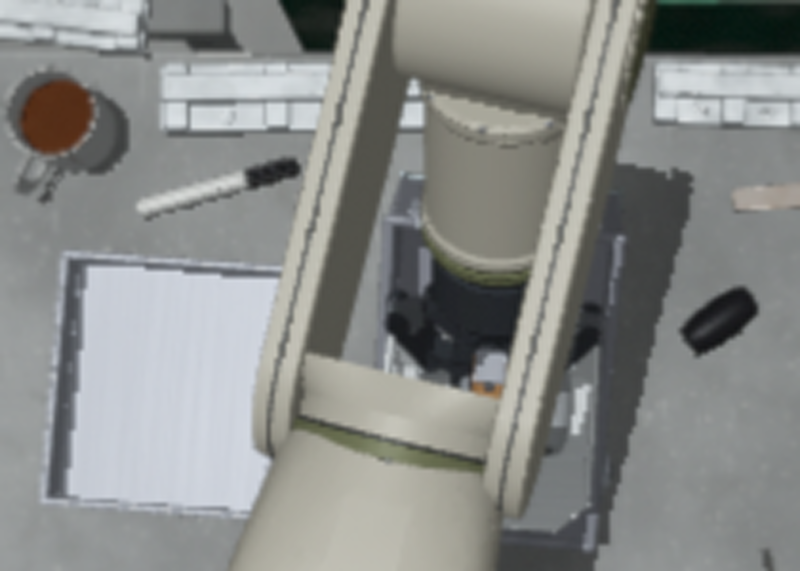

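```bash
cat >> h.py <<'E'
def rotp(p,phi):
    # nose-down slip phi about tool y at pivot (0,0,-8)
    x,y,z=p; z+=8; c,s_=np.cos(phi),np.sin(phi)
    return np.array([x*c-z*s_,y,z*c+x*s_-8])
def lip_t(phi): return rotp((69.2,0,79.6),phi)
def heel_t(phi): return rotp((-45.8,0,79.6),phi)
def tool_for(L,gam,phi,yaw):
    """tcp pose so that the lip is at L, scoop nose-down gam (rad)"""
    a=gam-phi; uu=np.array([np.cos(yaw),np.sin(yaw),0]);yy=np.array([-np.sin(yaw),np.cos(yaw),0])
    e1=np.cos(a)*uu+np.sin(a)*zz;e3=-np.sin(a)*uu+np.cos(a)*zz
    M=np.eye(4);M[:3,:3]=np.c_[-e1,yy,-e3];M[:3,3]=L-M[:3,:3]@lip_t(phi);return M
E
python3 - <<'E'
from h import *
s=telemetry.sense();A=T(s)
for d in range(0,14,2):
    ph=np.radians(d); P=[A[:3,:3]@rotp((69.2,y,77.6),ph)+A[:3,3] for y in(-50,50)]+[A[:3,:3]@rotp((39.2,0,-18),ph)+A[:3,3]]
    print(d,(proj('wrist',P,s)*1.5625).round(0).tolist())
E
```

```text
0 [[264.0, 152.0], [527.0, 152.0], [394.0, 289.0]]
2 [[265.0, 160.0], [525.0, 161.0], [394.0, 286.0]]
4 [[267.0, 169.0], [523.0, 169.0], [395.0, 283.0]]
6 [[269.0, 177.0], [522.0, 177.0], [395.0, 281.0]]
8 [[271.0, 185.0], [520.0, 185.0], [395.0, 279.0]]
10 [[272.0, 193.0], [519.0, 193.0], [395.0, 277.0]]
12 [[274.0, 201.0], [517.0, 201.0], [395.0, 275.0]]
```

```bash
python3 - <<'E'
from h import *
s=telemetry.sense();ph=np.radians(8);A=T(s)
print('lip',A[:3,:3]@lip_t(ph)+A[:3,3],'heel',A[:3,:3]@heel_t(ph)+A[:3,3])
yaw=np.radians(-3.6)
c=np.array([509.5,163.2]); 
for g,dx,z in((-20.8,12,230),(-20,12,135),(0,12,88),(20,12,50),(35,12,38),(47,12,30),(52,12,30)):
    M=tool_for(np.array([c[0]+dx,c[1]-.06*dx,z]),np.radians(g),ph,yaw)
    print(g,z,end=' ');moveM(s,M)
E
```

```text
lip [407.26406555 -89.03755794 259.96411219] heel [514.4530724  -95.82291587 218.86087961]
-20.8 230 tgt [613.3 156.7 280.3] shift cm [-10.01  25.83  -2.14] turn [ 0.0002 -0.0025 -0.0003]
-20 135 tgt [612.6 156.8 186.6] shift cm [-14.49  25.83   6.1 ] turn [ 0.0002 -0.0164 -0.0003]
0 88 tgt [589.5 158.2 167.7] shift cm [-13.38  25.83   8.87] turn [ 2.000e-04 -3.655e-01 -4.000e-04]
20 50 tgt [558.2 160.2 148.2] shift cm [-11.58  25.82  12.1 ] turn [ 1.000e-04 -7.146e-01 -4.000e-04]
35 38 tgt [531.6 161.8 142.3] shift cm [-9.53 25.82 13.9 ] turn [ 1.000e-04 -9.764e-01 -4.000e-04]
47 30 tgt [509.7 163.2 134.1] shift cm [-8.01 25.82 15.68] turn [ 0.0000e+00 -1.1858e+00 -4.0000e-04]
52 30 tgt [500.7 163.8 132.7] shift cm [-7.29 25.82 16.24] turn [ 0.0000e+00 -1.2731e+00 -4.0000e-04]
```

```bash
python3 -m inch '[[[0.1,0.1,-0.2],[0,0,0],0],[[0.3,0.4,-0.6],[0,0,0],0],[[0.5,1,-1],[0,0,0],0],[[0.7,2,-1.3],[0,0,0],0],[[0.7,3.4,-1.3],[0,0,0],0],[[0.7,5.2,-1.3],[0,0,0],0],[[0.7,7.2,-1.3],[0,0,0],0],[[0.7,9.4,-1.3],[0,0,0],0],[[0.7,11.6,-1.3],[0,0,0],0],[[0.5,13.8,-1.3],[0,0,0],0],[[0,16,-1.3],[0,0,0],0],[[-1,18,-1.4],[0,0,0],0],[[-2.4,20,-1.5],[0,0,0],0],[[-4,21.8,-1.7],[0,0,0],0],[[-5.6,23.3,-1.9],[0,0,0],0],[[-7.2,24.5,-2.1],[0,0,0],0],[[-8.6,25.3,-2.1],[0,0,0],0],[[-9.6,25.7,-2.1],[0,0,0],0],[[-10,25.8,-2.1],[0,0,0],0],[[-10,25.8,-2.1],[0,0,0],0]]'; python3 - <<'E'
from h import *
s,im=snap('wrist','w18')
snap('top','t18',(100,90,340,270))
print(s['ft_force'],s['tool_pos'],s['tcp_rot'],s['joint_pos'],s['time'])
E
```

```text
time: 25.05
tool_pos: [612.9, 157.2, 279.6]
tcp_rot: [-180.0, -29.0, 176.4]
ft_force: [-0.3, -0.1, -2.8]
finger_gap: 22.2
[-0.28674265 -0.0731553  -2.78761914] [612.85779164 157.19279045 279.62737015] [-179.97774419  -28.98865703  176.4105487 ] [  6.91056554  40.3978917   44.28894362   6.07081531 123.74807621
 -77.4103436 ] 25.05
```

View pics/w18.png

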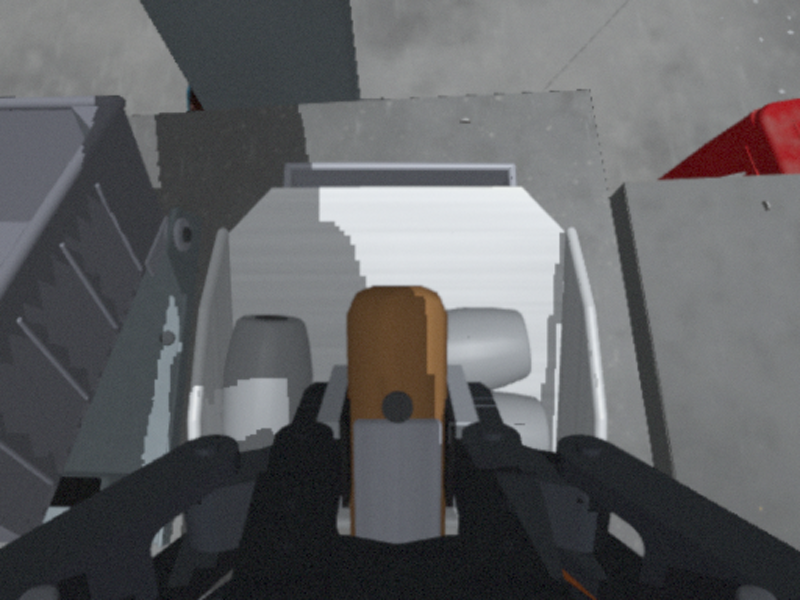

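View pics/t18.png

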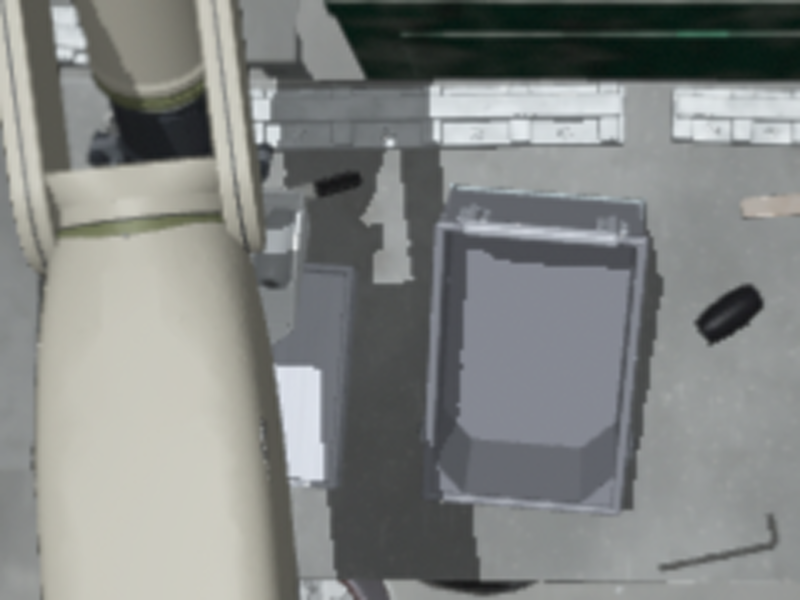

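```bash
python3 -m inch '[[[-0.15,0,0.3],[0,0,0],0],[[-0.5,0,1],[0,0,0],0],[[-1.1,0,2],[0,0,0],0],[[-1.7,0,3.2],[0,0,0],0],[[-2.4,0,4.4],[0,0,0],0],[[-3,0,5.6],[0,0,0],0],[[-3.6,0,6.6],[0,-0.01,0],0],[[-4.1,0,7.4],[0,-0.015,0],0],[[-4.4,0,8],[0,-0.03,0],0],[[-4.4,0,8.4],[0,-0.06,0],0],[[-4.2,0,9],[0,-0.12,0],0],[[-4,0,9.6],[0,-0.18,0],0],[[-3.8,0,10.1],[0,-0.24,0],0],[[-3.6,0,10.5],[0,-0.3,0],0],[[-3.4,0,10.9],[0,-0.35,0],0],[[-3.37,0,11],[0,-0.363,0],0],[[-3.37,0,11],[0,-0.363,0],0]]'; python3 - <<'E'
from h import *
s,im=snap('wrist','w19')
ph=np.radians(8);A=T(s)
print('lip',A[:3,:3]@lip_t(ph)+A[:3,3],'heel',A[:3,:3]@heel_t(ph)+A[:3,3])
print(s['ft_force'],s['tool_pos'],s['tcp_rot'],s['joint_pos'],s['time'])
E
```

```text
time: 26.85
tool_pos: [589.1, 158.0, 168.6]
tcp_rot: [180.0, -8.1, 176.4]
ft_force: [0.2, -1.1, -2.4]
finger_gap: 22.0
lip [521.04222254 162.34091224  88.98840087] heel [635.81516654 155.12000141  88.81585749]
[ 0.23028065 -1.0563319  -2.41094095] [589.11294081 158.04585088 168.56401007] [179.99100476  -8.08596522 176.4012473 ] [  9.16032522  18.75957247  80.38272294   1.78937231  88.74519407
 -77.40281457] 26.85
```

View pics/w19.png

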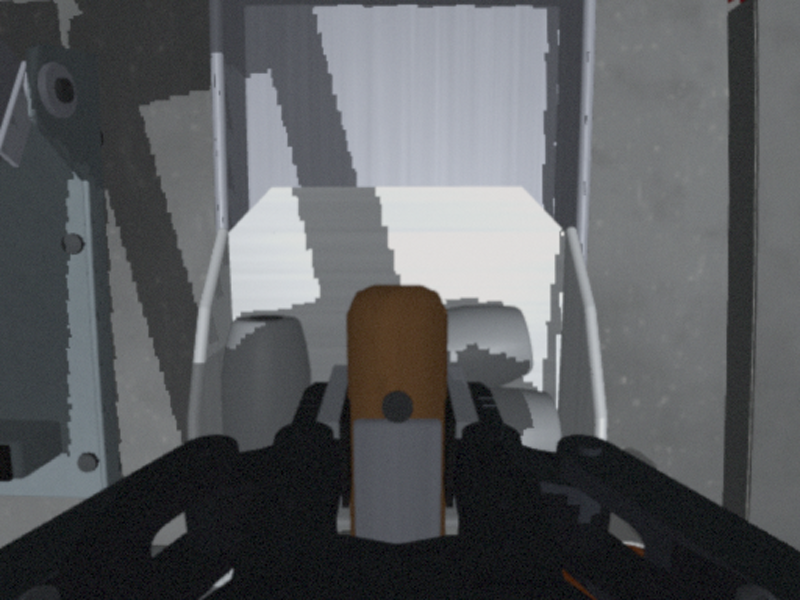

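```bash
python3 - <<'E'
from h import *
s=telemetry.sense();ph=np.radians(8)
for g,z in((0,70),(10,54),(20,40),(30,34),(40,30),(48,28)):
    M=tool_for(np.array([524,164.4,z]),np.radians(g),ph,np.radians(-3.6))
    print(g,z,end=' ');moveM(s,M)
E
```

```text
0 70 tgt [592.  160.1 149.7] shift cm [-0.49  0.23  1.83] turn [ 0.0002 -0.002  -0.0003]
10 54 tgt [577.1 161.1 144.3] shift cm [0.9  0.23 2.57] turn [ 1.000e-04 -1.765e-01 -3.000e-04]
20 40 tgt [560.7 162.1 138.2] shift cm [2.45 0.23 3.41] turn [ 1.00e-04 -3.51e-01 -3.00e-04]
30 34 tgt [543.1 163.2 137. ] shift cm [4.18 0.23 3.77] turn [ 1.000e-04 -5.256e-01 -3.000e-04]
40 30 tgt [524.9 164.3 134.8] shift cm [5.94 0.23 4.25] turn [ 1.000e-04 -7.001e-01 -4.000e-04]
48 28 tgt [510.4 165.3 131.9] shift cm [7.35 0.23 4.74] turn [ 0.000e+00 -8.397e-01 -4.000e-04]
```

```bash
python3 -m inch '[[[-0.1,0.05,0.4],[0,0,0],0],[[-0.3,0.15,1],[0,0,0],0],[[-0.49,0.23,1.6],[0,0,0],0],[[-0.45,0.23,1.85],[0,-0.02,0],0],[[0,0.23,2.1],[0,-0.07,0],0],[[0.4,0.23,2.35],[0,-0.12,0],0],[[0.9,0.23,2.57],[0,-0.176,0],0],[[1.4,0.23,2.85],[0,-0.235,0],0],[[1.9,0.23,3.13],[0,-0.293,0],0],[[2.45,0.23,3.41],[0,-0.35,0],0],[[3,0.23,3.53],[0,-0.41,0],0],[[3.6,0.23,3.65],[0,-0.468,0],0],[[4.18,0.23,3.77],[0,-0.525,0],0],[[4.18,0.23,3.77],[0,-0.525,0],0],[[4.18,0.23,3.77],[0,-0.525,0],0]]'; python3 - <<'E'
from h import *
s,im=snap('wrist','w20')
print(s['ft_force'],s['tool_pos'],s['tcp_rot'],s['joint_pos'],s['time'])
E
```

```text
time: 28.4
tool_pos: [542.8, 163.4, 136.7]
tcp_rot: [180.0, 21.9, 176.4]
ft_force: [-0.1, 1.1, -1.4]
finger_gap: 22.7
[-0.13339468  1.07236491 -1.38653822] [542.84865031 163.35644467 136.7414813 ] [179.98931757  21.94093639 176.4109796 ] [ 16.05943259 -11.11457265 117.51679981  -9.01916952  53.16166417
 -66.24048655] 28.4
```

View pics/w20.png

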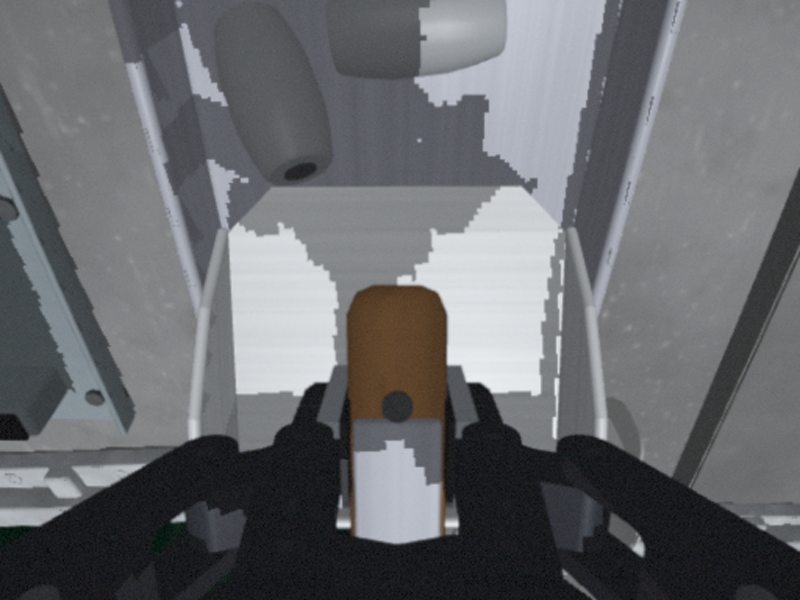

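```bash
python3 -m inch '[[[-0.3,0,-0.5],[0,0,0],0],[[-0.8,0,-1.5],[0,0,0],0],[[-1.5,0,-3.2],[0,0,0],0],[[-2.4,0,-5.5],[0,0,0],0],[[-3.3,0,-8],[0,0,0],0],[[-4.2,0,-10.5],[0,0,0],0],[[-5,0,-12.5],[0,0,0],0],[[-5.5,0,-13.6],[0,0,0],0],[[-5.6,0,-13.9],[0,0,0],0],[[-5.6,0,-13.9],[0,0,0],0]]'; python3 - <<'E'
from h import *
s,im=snap('wrist','w21')
print(s['ft_force'],s['tool_pos'],s['tcp_rot'],s['time'])
E
```

```text
time: 29.45
tool_pos: [543.2, 163.1, 286.4]
tcp_rot: [180.0, 22.0, 176.4]
ft_force: [-0.6, 0.2, -2.1]
finger_gap: 22.3
[-0.58627251  0.179253   -2.11415969] [543.16648171 163.10610929 286.43730082] [179.99525034  21.97450349 176.36178089] 29.45
```

View pics/w21.png

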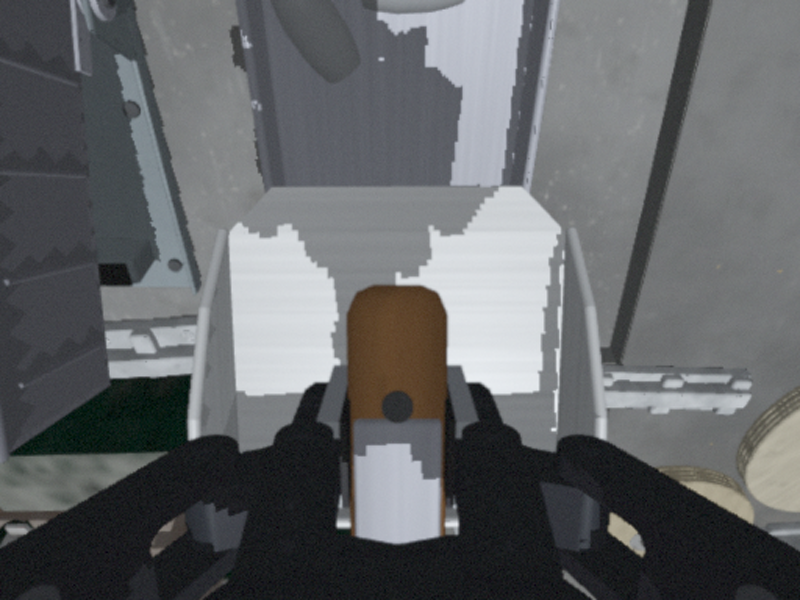

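```bash
python3 - <<'E'
from h import *
s=telemetry.sense();ph=np.radians(8)
def at(ox,oy,z,y=-8):
    yaw=np.radians(y);return tool_for(np.array([ox-65*np.cos(yaw),oy-65*np.sin(yaw),z]),0,ph,yaw)
moveM(s,at(510,150,290,-3.6));moveM(s,at(510,-300,290,-5));moveM(s,at(510.6,-448,120));moveM(s,at(510.6,-448,40))
E
```

```text
tgt [513.1 149.8 369.7] shift cm [-0.48 -1.51 -8.91] turn [-5.000e-04  5.215e-01 -5.000e-04]
tgt [ 513.1 -300.3  369.7] shift cm [ -3.12 -46.43  -7.82] turn [0.0025 0.5215 0.024 ]
tgt [ 513.7 -448.4  199.7] shift cm [  2.29 -61.2    8.33] turn [0.0089 0.5213 0.0766]
tgt [ 513.7 -448.4  119.7] shift cm [  5.27 -61.2   15.75] turn [0.0089 0.5213 0.0766]
```

```bash
python3 -m inch '[[[-0.1,-0.2,-1],[0,0.06,0],0],[[-0.2,-0.6,-3],[0,0.14,0],0],[[-0.3,-1,-5.5],[0,0.24,0],0],[[-0.4,-2,-7.5],[0,0.34,0],0],[[-0.6,-4,-8.6],[0,0.43,0],0],[[-0.8,-7,-8.8],[0,0.5,0],0],[[-1,-11,-8.8],[0,0.52,0],0],[[-1.2,-15,-8.7],[0,0.52,0.005],0],[[-1.5,-19,-8.6],[0,0.52,0.01],0],[[-1.8,-23,-8.5],[0,0.52,0.015],0],[[-2,-27,-8.3],[0,0.52,0.02],0],[[-2.3,-31,-8.2],[0,0.52,0.02],0],[[-2.5,-35,-8.1],[0,0.52,0.024],0],[[-2.8,-39,-8],[0,0.52,0.024],0],[[-3,-43,-7.9],[0,0.52,0.024],0],[[-2.5,-47,-6.5],[0.004,0.521,0.035],0],[[-1.5,-51,-3],[0.006,0.521,0.05],0],[[0,-55,2],[0.008,0.521,0.065],0],[[1.5,-59,6],[0.009,0.521,0.076],0],[[2.3,-61,8.3],[0.009,0.521,0.077],0]]'; python3 -m inch '[[[0,0,0],[0,0,0],0],[[0,0,0],[0,0,0],0]]' ;python3 - <<'E'
from h import *
s=telemetry.sense();ph=np.radians(8)
snap('side','s22',(150,150,330,300)); snap('top','t22'); snap('wrist','w22')
def at(ox,oy,z,y=-8):
    yaw=np.radians(y);return tool_for(np.array([ox-65*np.cos(yaw),oy-65*np.sin(yaw),z]),0,ph,yaw)
print(s['ft_force'],s['tool_pos'],s['tcp_rot'],s['time'])
for z in(120,40,8,0):moveM(s,at(510.6,-448,z))
E
```

```text
time: 31.5
tool_pos: [513.3, -440.8, 204.5]
tcp_rot: [179.9, -8.0, 172.0]
ft_force: [-0.5, -0.3, -1.3]
finger_gap: 22.5
time: 31.7
tool_pos: [512.5, -439.4, 203.9]
tcp_rot: [179.7, -8.2, 171.9]
ft_force: [-0.2, 0.4, -1.2]
finger_gap: 22.8
[-0.21357236  0.3563404  -1.17241112] [ 512.51075955 -439.41413036  203.91607226] [179.74074354  -8.21087429 171.9361466 ] 31.7
tgt [ 513.7 -448.4  199.7] shift cm [-0.3  -0.88  0.38] turn [ 0.0047 -0.0037 -0.0011]
tgt [ 513.7 -448.4  119.7] shift cm [-1.44 -0.91  8.3 ] turn [ 0.0047 -0.0037 -0.0011]
tgt [ 513.7 -448.4   87.7] shift cm [-1.9  -0.93 11.47] turn [ 0.0047 -0.0037 -0.0011]
tgt [ 513.7 -448.4   79.7] shift cm [-2.01 -0.93 12.26] turn [ 0.0047 -0.0037 -0.0011]
```

View pics/s22.png

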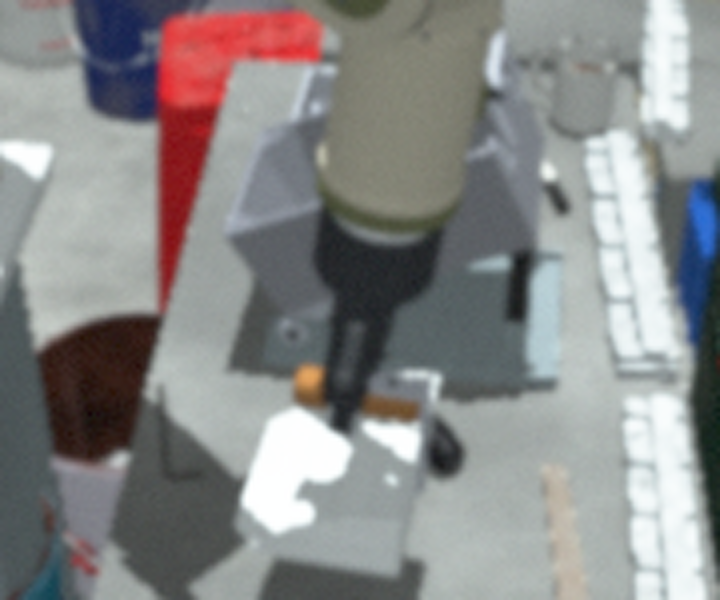

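View pics/t22.png

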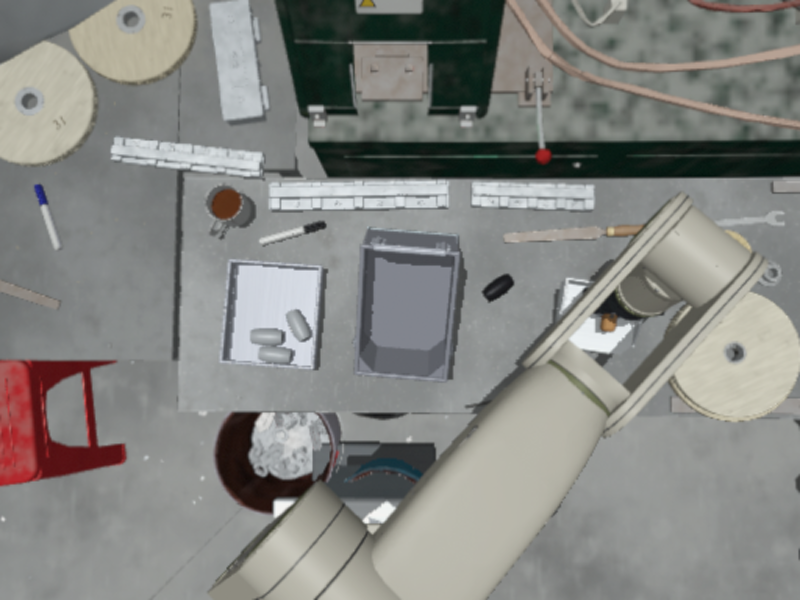

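View pics/w22.png

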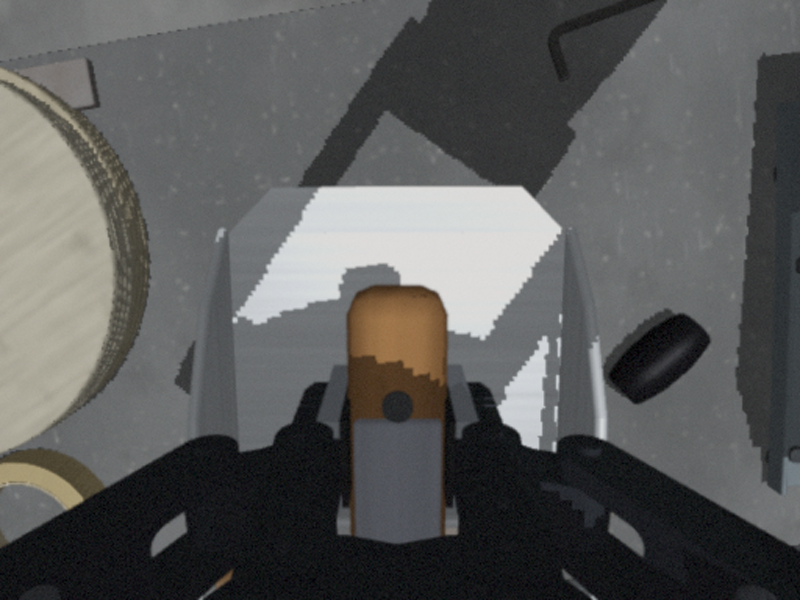

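```bash
python3 -m inch '[[[-0.1,-0.2,0.6],[0,0,0],0],[[-0.3,-0.5,2],[0,0,0],0],[[-0.6,-0.8,4],[0,0,0],0],[[-1,-0.8,6.5],[0,0,0],0],[[-1.3,-0.8,8.5],[0,0,0],0],[[-1.6,-0.8,10],[0,0,0],0],[[-1.8,-0.8,11],[0,0,0],0],[[-1.9,-0.8,11.4],[0,0,0],0],[[-1.9,-0.8,11.4],[0,0,0],0],[[-1.9,-0.8,11.4],[0,0,0],0]]' ;python3 - <<'E'
from h import *
s=telemetry.sense();ph=np.radians(8);A=T(s)
print(s['tool_pos'],s['tcp_rot'],s['ft_force'],s['time'])
print('lip',A[:3,:3]@lip_t(ph)+A[:3,3],'heel',A[:3,:3]@heel_t(ph)+A[:3,3])
E
```

```text
time: 32.85
tool_pos: [516.7, -448.7, 93.8]
tcp_rot: [-180.0, -7.8, 172.0]
ft_force: [0.9, -0.7, -1.9]
finger_gap: 22.4
[ 516.74068133 -448.72898359   93.80339617] [-179.96443448   -7.81374572  171.98377476] [ 0.90260736 -0.65047637 -1.86844797] 32.85
lip [ 449.56855614 -439.32455935   13.90464638] heel [ 563.44563049 -455.351792     14.27847897]
```

```bash
python3 -m inch '[[[-0.05,0,0.3],[0,0,0],0],[[-0.1,0,0.7],[0,0,0],0],[[-0.15,0,1.1],[0,0,0],0],[[-0.16,0,1.2],[0,0,0],0],[[-0.16,0,1.2],[0,0,0],0]]';  python3 -m inch '[[[-0.03,0,0.15],[0,0,0],0],[[-0.04,0,0.25],[0,0,0],0],[[-0.04,0,0.25],[0,0,0],0]]'
```

```text
time: 33.35
tool_pos: [516.0, -448.1, 80.2]
tcp_rot: [180.0, -7.9, 172.0]
ft_force: [-0.4, 1.1, -1.6]
finger_gap: 22.2
time: 33.65
tool_pos: [516.3, -448.5, 79.8]
tcp_rot: [-180.0, -7.9, 172.0]
ft_force: [-4.4, 3.0, 8.4]
finger_gap: 22.6
```

```bash
python3 -m inch '[[[0,0,-0.08],[0,0,0],0],[[0,0,-0.08],[0,0,0],0.35],[[0,0,-0.08],[0,0,0],0.45],[[0,0,-0.08],[0,0,0],0.6],[[0,0,-0.08],[0,0,0],0.7],[[0,0,-0.08],[0,0,0],0.7]]' 30; python3 - <<'E'
from h import *
snap('wrist','w23')
s=telemetry.sense();print(s['tool_pos'],s['ft_force'],s['finger_gap'],s['time'])
E
```

```text
time: 34.25
tool_pos: [516.3, -448.2, 78.6]
tcp_rot: [180.0, -7.9, 172.0]
ft_force: [-0.5, 0.0, 0.4]
finger_gap: 59.7
[ 516.2809747  -448.19035873   78.63431591] [-0.12280659 -0.25191658 -0.34774941] 60.12800712485211 34.3
```

View pics/w23.png

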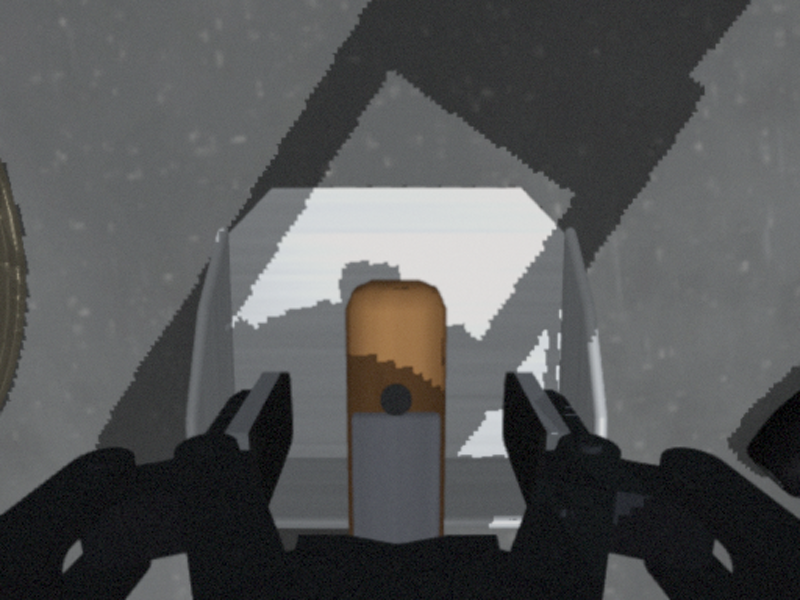

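Released cleanly (fingers at columns 290/505, handle 347–445, free). I withdraw along the tool axis and check.

```bash
python3 -m inch '[[[0,0,-0.5],[0,0,0],0.7],[[0,0,-1.5],[0,0,0],0.7],[[0,0,-3.5],[0,0,0],0.7],[[0,0,-6],[0,0,0],0.7],[[0,0,-9],[0,0,0],0.7],[[0,0,-12],[0,0,0],0.7],[[0,-1,-15],[0,0,0],0.7],[[0,-3,-17],[0,0,0],0.7],[[0,-6,-18],[0,0,0],0.7],[[0,-10,-18.5],[0,0,0],0.7],[[0,-13,-18.5],[0,0,0],0.7],[[0,-14,-18.5],[0,0,0],0.7],[[0,-14,-18.5],[0,0,0],0.7],[[0,-14,-18.5],[0,0,0],0.7]]'; python3 - <<'E'
from h import *
snap('top','t24',(110,90,430,290)); snap('side','s24',(190,130,330,330)); snap('wrist','w24')
s=telemetry.sense();print(s['tool_pos'],s['ft_force'],s['finger_gap'],s['time'])
E
```

```text
time: 35.7
tool_pos: [522.1, -590.2, 262.4]
tcp_rot: [180.0, -7.9, 172.0]
ft_force: [0.0, -0.3, -0.0]
finger_gap: 59.9
[ 522.67361219 -589.38349498  262.72208075] [-0.05202829  0.04286009 -0.60731198] 59.87786830197861 35.85
```

View pics/t24.png

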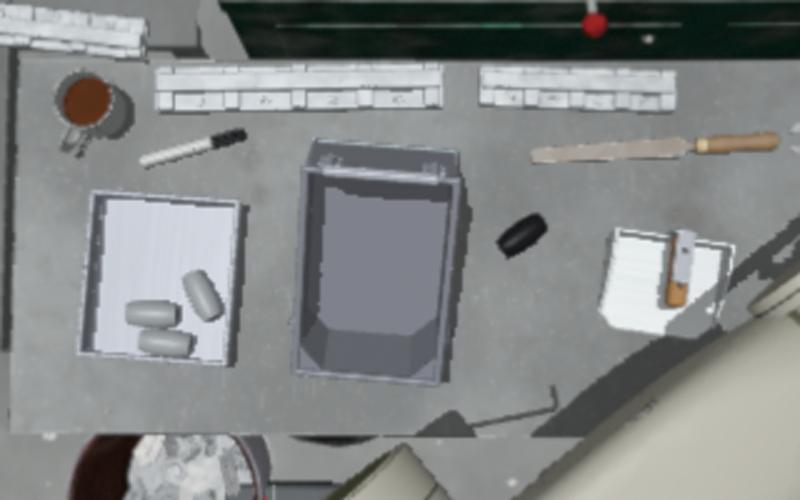

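View pics/s24.png

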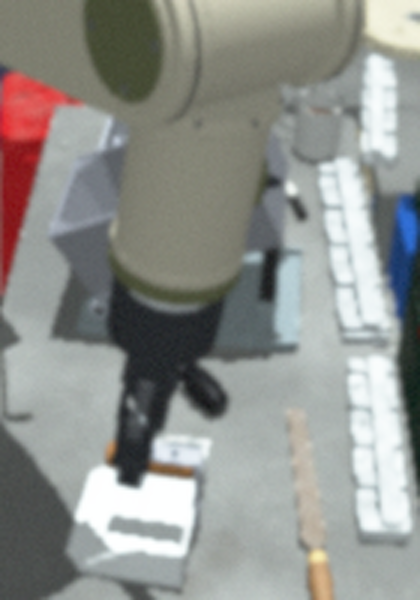

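View pics/w24.png

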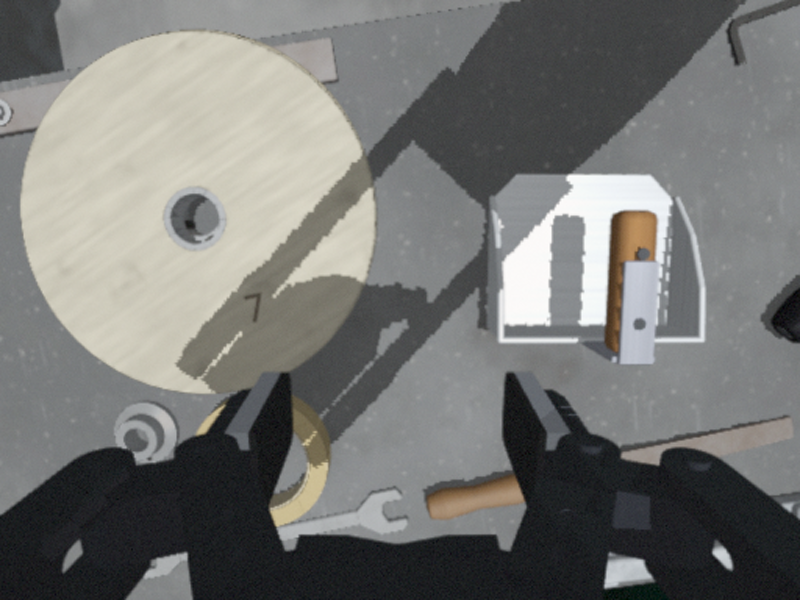

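The top view shows all three grips in the tray at (152,313), (165,343) and (203,294). The bin is tipped and empty. The scoop is upright and empty at about (668,282), and the mug, marker, hex key and black look-alike are where they were. The wrist view agrees: the scoop lies flat at (595,265) and the robot touches nothing.

```bash
python3 -c "
from bench import r
print(r.hand_in())"
```

```text
the job is handed in; nothing more can be done
None
```

The job is done as asked and handed in at about 36 s of the 72 s allowed. I tipped the bin by its bar against the stop, where the force rose to about 54 N with hardly any further movement. I then scooped all three grips together out of the front corner and poured them into the tray, with the lip at about 34–54 mm and inside the tray's walls. The empty scoop went back down close to where it had stood.

- **Last checks:** the final pictures show all three grips in the tray and the bin empty and still tipped. The scoop stands upright and empty, the other things look unmoved, and the robot is clear with about 0 N at the wrist.
- **What disagreed:** the scoop turned about 8° in the grip when its lip rubbed the bin's front wall on the way up. I measured this in the wrist picture and allowed for it when pouring and setting down. My first cross-check of the bar height from the wrist and top views was poor at one end (158 mm against 181 mm). I used the side and top views instead, which gave 180.6 mm and agreed with the text.

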